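# Wind the board lift up to the gauge pointer

## Robot

A 6-joint arm with a two-finger parallel gripper is mounted at the origin on the work surface. World frame = base frame: x ahead of the robot, y to its left, z up, the work surface at z = 0. Lengths are in m, angles in rad, forces in N, time in s.
With the tool pointing down it reaches from about 0.4 to 0.925 m from the base axis. Payload 12.5 kg.
Tool frame: the origin (TCP) lies at the very end of the fingers, on their centre line; the grasp point (between the pads) lies 19 mm behind it; z points along the fingers, y is the line along which they close (so a half turn about z gives the same grasp; the last joint's range is limited). The gripper opens to 95 mm and grips with 3 to 60 N. Pads are 20 mm wide; open, the fingers measure 119 mm over their backs; the gripper's body (75 mm by 180 mm) begins 59 mm behind the grasp point.
Start: joints at [1.173, 0.491, 1.559, -0, 1.092, -0.106], TCP at [0.18, 0.599, 0.215] pointing down, gripper open.
Joint ranges: [-3.1, 3.1], [-0.84, 2.19], [0.05, 2.79], [-1.13, 4.28], [0.06, 2.93], [-2.69, 2.69]. Speed limits (rad/s): [2.22, 2.22, 2.79, 3.14, 3.14, 3.14].

## Interface

Orientations are given as a unit quaternion [w, x, y, z].
In Python, from workcell import robot gives the robot as it stands. The module is installed in compiled form; this text tells all that it offers.
- The arm moves only by the shell command python3 -m inch 'ROWS' [FORCE]. ROWS is JSON, a list of rows, each an object of numbers: "rx", "ry", "rz": the turn, a rotation vector about the tool's x, y, z scaled (see below); "dx", "dy", "dz": the shift along the tool's x, y, z scaled (see below); "jaw": the gripper command: -1 is fully open, 1 is shut, values between are in proportion. In form: [{"rx": .., "ry": .., "rz": .., "dx": .., "dy": .., "dz": .., "jaw": ..}, ...]. A call has 1 to 5 rows; each row is the pose to reach, as a shift and turn from the pose commanded when the call began, along the tool's axes at that moment; what a row does not reach only later rows make up. The controller multiplies each number of a shift by 0.25 m and each number of a turn by pi/2 rad. A row lasts 1/12 s, in which the tool goes at most 41.7 mm and 7.16 degrees, less where a joint would pass 70% of its speed; a pose out of reach is approached as far as the arm can. A call with a number of a shift or a turn outside -1 to 1 is refused whole. A call with a gripper value outside its range is refused whole. The fingers move at their own pace and stop on an object; FORCE is the grip in N (left out, the last holds). Time passes only in rows, so rows that repeat a pose let the fingers close. It gives the time, the measured TCP pose, the force, the opening and the grip force at its end, in the units of the state.
- robot.state(): the state, without advancing time (a new reading comes with each control period).
- robot.capture(name): name is "scene" or "top"; returns a dict with "color" (420x560x3 uint8, red, green, blue), "depth" (420x560 float32, m along the optical axis (not along the pixel's ray), 0 where there is no reading), "camera_matrix" (3x3 intrinsics, pixels), "T" (4x4, takes a point from camera to world coordinates). Camera axes: x right, y down, z forward; pixel columns grow to the right and rows downward; lengths in m; the calibration is good to about 2 mm. A picture is of the moment at which its call begins.
- robot.sign_off(): hands the job in; it is judged then, once.
Trained networks look in a picture, given as the dict that the camera call returned (one of the last four; its "shot" number tells which), for a name from the list of things; names that differ only in an ending like _2 or _b are one class to them, and where a whole thing is asked for, a point or a joint stands for the part that bears it (a point fixed in the world has none). Each returns a list of dicts, best first, with "p" (0 to 1); they miss things now and then, are a little off and sometimes report something else, mostly with a low value. They report only what shows in the picture. A call takes as long as a camera call. They do not tell look-alikes from the thing itself.
- robot.regions_of(picture, query): "pixels" (420x560 bool, what is visible of it).
- robot.spot_point(picture, query): "centre" ([x, y, z] in m, in the coordinates of the camera as it stood for that picture, good to about 4 mm: a listed point, or the origin of a listed thing).
The state is a dict: "time": time; "q": joint angles; "dq": joint speeds; "effort": joint torques, N m; "tcp_pos": TCP position; "ee_rot": TCP orientation; "contact_force": force on the tool from outside, world axes, zero at the start; "ft_torque": the same for the moment, N m; "finger_gap": finger opening in m; "finger_force": force on a finger pad.
Only numpy, scipy, OpenCV 4.12 (cv2) and the standard library are available. Lean on these libraries where they do the work, as an engineer would, in place of code of your own. Each camera call takes 0.05 s, during which the arm holds its last target. There are 200 camera calls.

## Task

Pick up the loose crank, fit its hub fully down onto the lift table's upright screw so that its slots drop over the cross pin, and wind the table up until its top is level with the tip of the red pointer. Work gently and by feel: never force the crank against the screw. Leave the crank sitting on the screw, the circuit board lying on the table, and the pointer and the other things on the bench where they are.

Things in the scene. Friction and masses are not known exactly. Their poses are not given: they have to be found in the camera images.
- jack: Screw lift fixed to the bench: blue base 285 x 150 x 16 mm, grey screw tower 50 x 60 mm with cap, 97 mm high. Origin on the screw's vertical axis at bench height; x axis points to the lift table (its centre at x 150 mm), z up. Gauge post 16 mm square, 128 mm high, at x 150, y 68 mm. The screw turns stiffly (0.12 N m, about 2 N at the knob) and holds where it is left
- screw_top (a point): Tip of the upright screw shaft, 139 mm above the bench, on the screw's axis (a fixed point, does not turn with the screw). Shaft 14 mm in diameter, its last 7 mm tapering to 5 mm
- cross_pin (a point): Centre of the brass cross pin through the shaft, 22 mm below the tip (fixed point). The pin is level, 6 mm thick, 31 mm from end to end. Which way it points differs every time and is not reported; the shaft stays put under light rubbing. The crank multiplies a push at its knob about 4 times at the pin, which must not take more than 55 N
- lift (a joint): How far the lift table has been raised, m, 0 at the lowest (start) to 0.042. One full turn of the screw clockwise seen from above raises it 8 mm
- table_mark (a point): On the top face of the aluminium lift table (120 x 100 x 8 mm, its centre 150 mm along the jack's x axis), at the middle of the edge nearest the gauge post; 60 mm above the bench when fully down. It moves with the table
- table_centre (a point): Centre of the lift table's top face; moves with the table
- pointer_tip (a point): Tip of the red pointer clamped on the gauge post beside the table (red block 26 x 26 x 12 mm; the tip is a thin blade at the block's lower face). Its height is the height to which the table's top face is to be set, 12 to 20 mm above the start
- board: Circuit board in a black carrier, 90 x 70 x 6 mm (13 mm with its parts), lying loose on the lift table. Origin at the centre of its underside
- crank: Loose crank, 0.29 kg, lying flat. Origin at the centre of the hub's underside, z up, x along the arm towards the knob. Dark hub 36 mm across, 36 mm high; a 16.6 mm bore runs up from the underside through its whole height. Arm 16 mm wide, 10 mm high, flush with the underside, to an end disc 24 mm across and 12 mm high under the knob
- crank_slots (a point): On the hub's axis at the top of its slots, 12 mm above the underside. The hub's lowest 12 mm is cut by four slots 9 mm wide along the crank's x and y axes; they take the cross pin, so it fits every 90 degrees. Fully home, the hub's underside lies about 31 mm below the screw's tip; resting unaligned on the pin, 19 mm below
- crank_grip (a point): Centre of the yellow grip block on top of the hub: 26 x 26 mm, sides parallel to the crank's x and y, 36 to 62 mm above the hub's underside; this point is 49 mm above it
- crank_knob (a point): Centre of the crank's red ball knob, 24 mm across, which spins freely on an upright 10 mm stem at the end of the arm; it is 60 mm from the hub's axis and 40 mm above the hub's underside. Fitted on the screw, the crank has about 1 mm of play all round and sags a few mm at the knob
- tip_cleaner: Round steel soldering-tip cleaner, 68 mm across, 45 mm high, with brass wool; origin at the centre of its underside
- parts_box: Closed cardboard box 90 x 130 x 70 mm; origin at the centre of its underside
- screwdriver: Blue-handled screwdriver 170 mm long lying on the bench, along its own x axis
Mind the look-alikes: they are no part of the job. Leave any pink look-alike of the crank alone. Of the things that look like the board, the larger one is meant.

How it is judged:
By the outcome, as a careful person would: the job done as asked, in the order asked, and still so for the second after the job is handed in, with the robot touching nothing.
It also fails if it takes over 72 s, if anything falls off the work surface, if the arm or the gripper's body presses on something with over 40 N, if the wrist force passes 120 N, or if a joint passes its speed limit or range.

## Working session

There is one attempt and no reset: what is moved stays moved. The work goes in short steps, Python scripts to look and compute and a shell command to move; the robot and the scene stay as the last step left them, time stands still between calls to the robot, and variables do not carry over. Pictures are saved under pics/ and viewed, at most 10 in all, crops included, and the job is handed in when it is done.

```bash
mkdir -p pics
cat > h.py <<'E'
import numpy as np, cv2
from workcell import robot
def w(pic,c):
    return (pic["T"]@np.r_[c,1])[:3]
def spots(pic,names):
    for n in names:
        for r in robot.spot_point(pic,n)[:3]:
            p=w(pic,r["centre"]); c=np.array(r["centre"]); u=pic["camera_matrix"]@c; u=u[:2]/u[2]
            print(n,round(r["p"],2),p.round(4),u.round(0))
def save(pic,f,crop=None,s=1):
    im=pic["color"][:,:,::-1]
    if crop: im=im[crop[1]:crop[3],crop[0]:crop[2]]
    cv2.imwrite("pics/"+f,cv2.resize(im,None,fx=s,fy=s,interpolation=cv2.INTER_CUBIC))
E
python3 - <<'E'
from h import *
for n in ("scene","top"):
    p=robot.capture(n); save(p,n+"0.png")
    print(n); spots(p,["jack","screw_top","cross_pin","crank","crank_grip","crank_knob","table_mark","table_centre","pointer_tip","board","tip_cleaner","parts_box","screwdriver"])
print(robot.state())
E
```

```text
scene
jack 0.93 [ 0.5396  0.0686 -0.0009] [283. 224.]
jack 0.32 [ 0.5149 -0.3535  0.0407] [200. 332.]
screw_top 0.83 [0.5369 0.0721 0.1387] [283. 197.]
cross_pin 0.59 [0.5407 0.0712 0.1162] [284. 202.]
crank 0.89 [ 0.4946 -0.3048 -0.0035] [206. 319.]
crank 0.63 [ 0.5408 -0.2044  0.0038] [239. 295.]
crank 0.2 [0.382  0.34   0.0013] [279. 148.]
crank_grip 0.87 [ 0.544  -0.2048  0.0467] [238. 290.]
crank_grip 0.81 [ 0.4919 -0.3011  0.0454] [203. 311.]
crank_knob 0.93 [ 0.6018 -0.2108  0.0415] [256. 301.]
crank_knob 0.88 [ 0.5109 -0.3534  0.0386] [199. 332.]
table_mark 0.96 [0.6593 0.1661 0.0593] [332. 206.]
table_centre 0.86 [0.6796 0.1265 0.0635] [333. 217.]
pointer_tip 0.7 [ 0.6969 -0.3303 -0.0009] [265. 362.]
pointer_tip 0.4 [0.6585 0.1718 0.0798] [333. 200.]
board 0.85 [0.6809 0.1297 0.0593] [334. 217.]
board 0.69 [0.6685 0.4072 0.0009] [361. 165.]
board 0.54 [0.5436 0.2953 0.0036] [315. 174.]
tip_cleaner 0.51 [0.3836 0.3398 0.0027] [279. 148.]
parts_box 0.71 [ 0.6686  0.4111 -0.0023] [362. 165.]
screwdriver 0.55 [ 0.6978 -0.329  -0.0015] [266. 361.]
top
jack 0.75 [5.417e-01 6.980e-
[... 857 characters left out ...]
1.4, 'q': array([ 1.17341330e+00,  4.90910906e-01,  1.55888229e+00, -1.57667591e-05,
        1.09168437e+00, -1.05646659e-01]), 'dq': array([-4.36836154e-04,  1.90702981e-04, -5.00446292e-04,  7.43808383e-05,
        1.96885801e-04, -6.64373652e-04]), 'effort': array([ 5.09673628e-04, -6.12465191e+01, -2.58428746e+01,  6.93330215e-02,
        4.46087786e-02, -6.39008590e-05]), 'tcp_pos': array([0.17978139, 0.59861629, 0.21466027]), 'ee_rot': array([2.10961449e-05, 1.45347855e-01, 9.89380613e-01, 5.39894451e-05]), 'contact_force': array([-0.55951017,  0.25760021, -0.14119083]), 'ft_torque': array([-0.04396901, -0.0449917 ,  0.00533126]), 'finger_force': 0.0, 'finger_gap': 0.09488839412027214}
```

View pics/scene0.png

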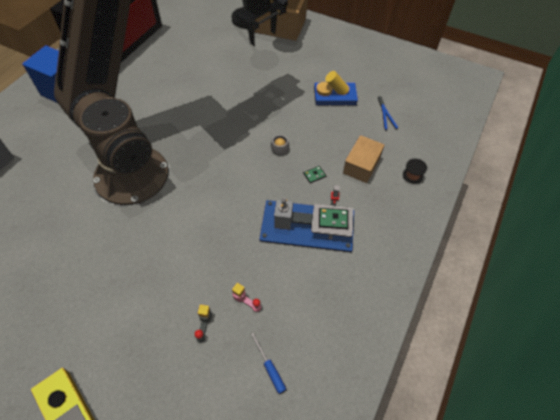

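View pics/top0.png

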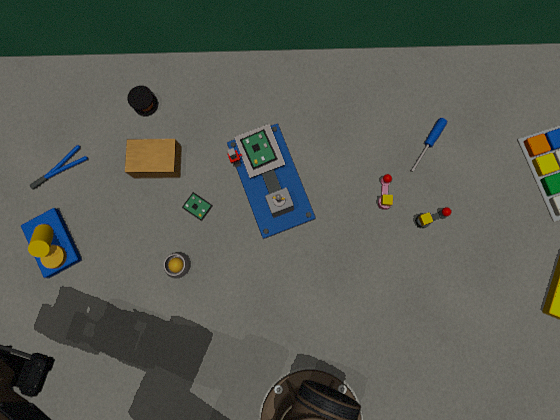

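Candidates for the crank: the dark one with its grip at scene (203,311) / top (425,219), and the pink look-alike at scene (239,292) / top (386,200). I choose the dark one. For the board, the larger one lies on the lift table at top (258,148); the small one at (196,205) is the decoy. Next is a close crop of the crank and screw, plus finer measurements.

```bash
cat > m.py <<'E'
from h import *
A={}
for i in range(4):
  for n in ("scene","top"):
    p=robot.capture(n)
    for q in ["screw_top","cross_pin","crank","crank_grip","crank_knob","table_centre","table_mark","pointer_tip","jack"]:
        for r in robot.spot_point(p,q):
            if r["p"]>.3: A.setdefault((q,n),[]).append(w(p,r["centre"]))
    if i==3:
        D=p["depth"]; K=p["camera_matrix"]; v,u=np.mgrid[:420,:560]
        P=np.stack([(u-K[0,2])/K[0,0]*D,(v-K[1,2])/K[1,1]*D,D],-1)@p["T"][:3,:3].T+p["T"][:3,3]
        np.save(n+"P.npy",P); np.save(n+"C.npy",p["color"])
        for nm,(x,y),z0,z1,R in [("grip",(.493,-.302),.052,.07,.03),("knob",(.514,-.355),.035,.06,.02),("pin",(.5405,.0695),.105,.128,.025),("shaft",(.5405,.0695),.128,.145,.02),("ptr",(.66,.172),.065,.1,.02)]:
            m=(np.hypot(P[...,0]-x,P[...,1]-y)<R)&(P[...,2]>z0)&(P[...,2]<z1)
            print(n,nm,m.sum(),P[m].mean(0).round(4) if m.any() else "")
            if nm in("pin",): print(P[m].round(3).tolist())
        a=p["color"][:,:,::-1]
        c=dict(scene=[(180,290,250,350),(260,180,310,230)],top=[(370,170,460,240),(255,170,305,220)])[n]
        t=[cv2.resize(a[y0:y1,x0:x1],(380,280),interpolation=cv2.INTER_CUBIC) for x0,y0,x1,y1 in c]
        A["im"+n]=np.hstack(t)
cv2.imwrite("pics/c1.png",np.vstack([A.pop("imscene"),A.pop("imtop")]))
for k,v in A.items(): print(k,np.array(v).round(3).tolist() if len(v)>5 else np.mean(v,0).round(4))
E
python3 m.py
```

```text
scene grip 105 [ 0.494  -0.3046  0.0607]
scene knob 68 [ 0.5144 -0.3614  0.0467]
scene pin 28 [0.5408 0.063  0.1182]
[[0.542, 0.081, 0.116], [0.542, 0.08, 0.113], [0.534, 0.064, 0.123], [0.537, 0.063, 0.126], [0.543, 0.066, 0.126], [0.545, 0.067, 0.126], [0.535, 0.062, 0.121], [0.54, 0.059, 0.128], [0.541, 0.064, 0.122], [0.545, 0.062, 0.127], [0.547, 0.065, 0.125], [0.536, 0.06, 0.119], [0.539, 0.062, 0.118], [0.543, 0.059, 0.125], [0.543, 0.065, 0.117], [0.546, 0.067, 0.116], [0.535, 0.056, 0.118], [0.538, 0.057, 0.118], [0.539, 0.061, 0.114], [0.541, 0.063, 0.112], [0.544, 0.065, 0.112], [0.546, 0.066, 0.113], [0.536, 0.054, 0.116], [0.539, 0.055, 0.116], [0.54, 0.059, 0.113], [0.542, 0.062, 0.109], [0.544, 0.064, 0.109], [0.544, 0.059, 0.11]]
scene shaft 18 [0.5393 0.066  0.1343]
scene ptr 65 [0.6581 0.1743 0.0867]
top grip 115 [ 0.4929 -0.3006  0.0614]
top knob 70 [ 0.5118 -0.3568  0.0471]
top pin 25 [0.5372 0.068  0.1184]
[[0.542, 0.082, 0.12], [0.542, 0.08, 0.119], [0.542, 0.077, 0.121], [0.539, 0.082, 0.122], [0.54, 0.08, 0.119], [0.54, 0.077, 0.118], [0.538, 0.062, 0.124], [
[... 1686 characters left out ...]
 'top') [[0.545, -0.205, 0.05], [0.492, -0.305, 0.048], [0.546, -0.203, 0.046], [0.492, -0.3, 0.048], [0.549, -0.203, 0.049], [0.49, -0.305, 0.045], [0.386, 0.342, -0.002], [0.546, -0.203, 0.05]]
('crank_knob', 'top') [[0.515, -0.358, 0.037], [0.607, -0.213, 0.036], [0.605, -0.209, 0.037], [0.514, -0.358, 0.04], [0.605, -0.211, 0.036], [0.518, -0.357, 0.038], [0.604, -0.21, 0.036]]
('table_centre', 'top') [[0.68, 0.123, 0.062], [0.538, 0.07, 0.136], [0.684, 0.123, 0.06], [0.679, 0.124, 0.062], [0.666, 0.17, 0.079], [0.682, 0.122, 0.061], [0.516, -0.356, 0.035]]
('table_mark', 'top') [0.6615 0.1709 0.0581]
('pointer_tip', 'top') [0.6665 0.1691 0.0785]
('jack', 'top') [ 0.5402  0.0696 -0.0015]
```

View pics/c1.png

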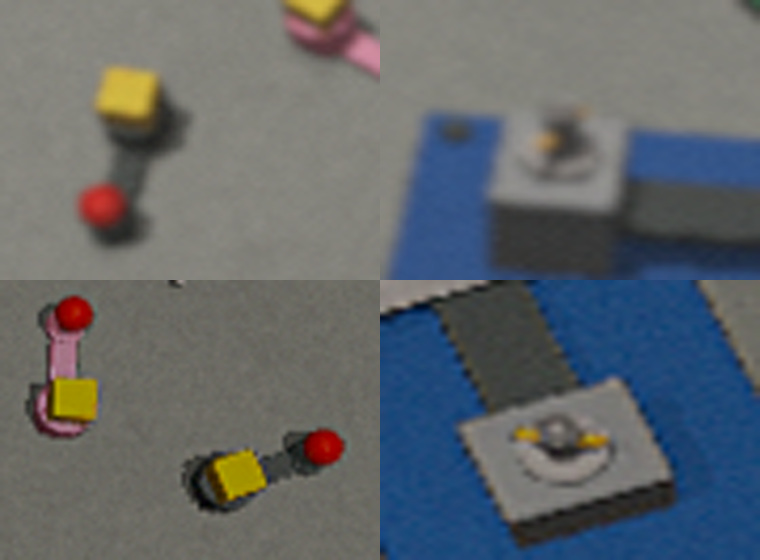

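The crop shows the dark crank (grip at top px ~(425,219), knob ~(446,211)) and the brass pin ends at top px ~(274,198) and (284,199). I'll work out the pin angle and the crank yaw from those.

Run:
```python
from h import *
p=robot.capture("top"); C=p["color"]; K=p["camera_matrix"]; T=p["T"]
def bp(u,z):
    d=T[:3,:3]@np.linalg.inv(K)@np.r_[u,1]; o=T[:3,3]; return o+d*(z-o[2])/d[2]
hsv=cv2.cvtColor(C,cv2.COLOR_RGB2HSV)
m=np.zeros((420,560),bool); 
f=C.astype(float); sat=np.clip(np.minimum(f[...,0],f[...,1])-f[...,2]-10,0,None)
s=sat[188:208,266:292]; v,u=np.mgrid[188:208,266:292]
print(s.astype(int)[4:16])
for k in (u<278.5,u>=278.5):
    ww=s*k; c=np.array([(ww*u).sum(),(ww*v).sum()])/ww.sum(); print(c,bp(c,.1185))
    e=bp(c,.1185); A=e if k[0,0] else A
d=e-A; print("pin angle",np.degrees(np.arctan2(d[1],d[0])),"mid",(A+e)/2)
# grip top yellow rect
m=((f[...,0]>120)&(f[...,1]>100)&(f[...,2]<60)); m[:, :400]=0; m[:,450:]=0; m[:200]=0; m[235:]=0
v,u=np.nonzero(m); pts=np.array([bp((a,b),.062)[:2] for a,b in zip(u,v)]); 
n,l,st,ce=cv2.connectedComponentsWithStats(m.astype(np.uint8)); print(st)
r=cv2.minAreaRect((pts*1000).astype(np.float32)); print("grip rect mm",r)
m=(f[...,0]>100)&(f[...,1]<50)&(f[...,2]<50); m[:,:430]=0; m[:,460:]=0; m[:200]=0;m[230:]=0
v,u=np.nonzero(m); print("knob",len(u),bp((u.mean(),v.mean()),.040), "gripc",pts.mean(0))
print("cam",T[:3,3])
# jack axis
print("reachcheck",robot.state()["time"])
```

```text
[[  0   0   0   0   0   0   0   0   0   0   0   0   0   0   0   0   0   0
    0   0   0   0   0   0   0   0]
 [  0   0   0   2   0   0   0   0   0   0   0   0   0   0   0   0   0   0
    0   0   0   0   0   0   0   0]
 [  0   0   0   0   0   0   0   0   0   0   0   0   0   0   0   0   0   0
    0   0   0   0   0   0   0   0]
 [  0   0   0   0   0   0   0   0   0   0   0   0   0   0   0   0   0   0
    0   0   0   0   0   0   0   0]
 [  0   0   0   0   0   0   0  42  23  12   0   0   0   0   0   0   0   0
    0   0   0   0   0   0   0   0]
 [  1   0   0   0   0   0  10 117 115  67   0   0   0   0   0  10  28  15
    3   0   0   0   0   0   0   0]
 [  0   0   0   0   0   0   0  38  36  54   0   0   0   0   0  53 112 113
   74   0   0   0   0   0   0   0]
 [  0   0   0   0   0   0   0   0   0   0   0   0   0   0   0  40  47  67
   15   0   0   0   0   0   0   0]
 [  0   0   0   0   0   0   0   0   0   0   0   0   0   0   0   0   0   0
    0   0   0   0   0   0   0   0]
 [  0   0   0   0   0   0   0   0   0   0   0   0   0   0   0   0   0   0
    0   0   0   0   0   0   0   0]
 [  0   0   0   0   0   0   0   0   0   0   0   0   0   0   0   0   0   0
    0   0   0   0   0   0   0   0]
 [  0   0   0   0   0   0   0   0   0   0   0   0   0   0   0   0   0   0
    0   0   0   0   0   0   0   0]]
[273.79150579 197.06756757] [0.54226109 0.08010999 0.1185    ]
[282.48442907 198.17820069] [0.53914756 0.05882863 0.1185    ]
pin angle -98.32350604990339 mid [0.54070433 0.06946931 0.1185    ]
[[     0      0    560    420 235101]
 [   421    213     12     12     99]]
grip rect mm ((494.0015869140625, -301.7882080078125), (24.58637809753418, 25.055625915527344), 17.64812469482422)
knob 56 [ 0.51464112 -0.35944895  0.04      ] gripc [ 0.49383025 -0.30171529]
cam [0.29915636 0.01280605 1.29002128]
reachcheck 5.45
```

```bash
cat > go.py <<'E'
import sys
from h import *
from scipy.spatial.transform import Rotation as R
# usage: go.py x y z yawY(deg, dir of tool y)
s=robot.state(); t=s["tcp_pos"]; q=s["ee_rot"]; M=R.from_quat([q[1],q[2],q[3],q[0]])
m=M.as_matrix(); yaw=np.degrees(np.arctan2(m[1,1],m[0,1]))
print("t",round(s["time"],2),"pos",t.round(4),"yawY",round(yaw,2),"F",s["contact_force"].round(1),"M",s["ft_torque"].round(2),"gap",round(s["finger_gap"],4),"ff",round(s["finger_force"],1),"q6",round(s["q"][5],2))
if len(sys.argv)>4:
    x,y,z,a=map(float,sys.argv[1:5]); a=np.radians(a)
    T=np.array([[np.sin(a)*-1,np.cos(a),0],[np.cos(a),np.sin(a),0],[0,0,-1]]).T  # cols x,y,z
    r=(M.inv()*R.from_matrix(T)).as_rotvec()/(np.pi/2); d=m.T@(np.r_[x,y,z]-t)
    print("d",(d/.25).round(4),"r",r.round(4),"rows",np.linalg.norm(d)/.0417,np.degrees(np.linalg.norm(r)*np.pi/2)/7.16)
E
a='{"rx":0,"ry":0,"rz":0,"dx":-0.668,"dy":-0.436,"dz":0,"jaw":-1}'; true
python3 -m inch '[{"dx":-0.134,"dy":-0.087,"jaw":-1},{"dx":-0.267,"dy":-0.174,"jaw":-1},{"dx":-0.4,"dy":-0.262,"jaw":-1},{"dx":-0.534,"dy":-0.349,"jaw":-1},{"dx":-0.668,"dy":-0.436,"jaw":-1}]'
python3 go.py 0.45 0.28 0.215 73.3
```

```text
t 5.45 pos [0.1798 0.5986 0.2146] yawY 73.28 F [-0.4  0.6  0. ] M [-0.04 -0.01  0.01] gap 0.0949 ff 0.0 q6 -0.11
d [-1.4017 -0.9096 -0.0015] r [ 0.0001  0.     -0.0002] rows 10.017909186984832 0.0027621514856253897$[0]: bad value
```

```bash
python3 -m inch '[{"rx":0,"ry":0,"rz":0,"dx":-0.668,"dy":-0.436,"dz":0,"jaw":-1},{"rx":0,"ry":0,"rz":0,"dx":-0.668,"dy":-0.436,"dz":0,"jaw":-1},{"rx":0,"ry":0,"rz":0,"dx":-0.668,"dy":-0.436,"dz":0,"jaw":-1},{"rx":0,"ry":0,"rz":0,"dx":-0.668,"dy":-0.436,"dz":0,"jaw":-1},{"rx":0,"ry":0,"rz":0,"dx":-0.668,"dy":-0.436,"dz":0,"jaw":-1}]'
python3 go.py 0.45 0.28 0.215 73.3
```

```text
time: 5.87
tcp_pos: [0.3096, 0.444, 0.2148]
ee_rot: [0.0, 0.146, 0.989, -0.0]
contact_force: [0.4, 0.1, 0.5]
finger_gap: 0.0954
finger_force: 0.0
t 5.87 pos [0.3096 0.444  0.2148] yawY 73.27 F [0.4 0.1 0.5] M [-0.01 -0.01 -0.03] gap 0.0954 ff 0.0 q6 -0.44
d [-0.7268 -0.4667 -0.0008] r [ 0.      0.0002 -0.0004] rows 5.178263769953538 0.005181037864999217
```

```bash
python3 -m inch '[{"rx":0,"ry":0,"rz":0,"dx":-0.668,"dy":-0.436,"dz":0,"jaw":-1},{"rx":0,"ry":0,"rz":0,"dx":-0.668,"dy":-0.436,"dz":0,"jaw":-1},{"rx":0,"ry":0,"rz":0,"dx":-0.668,"dy":-0.436,"dz":0,"jaw":-1},{"rx":0,"ry":0,"rz":0,"dx":-0.668,"dy":-0.436,"dz":0,"jaw":-1},{"rx":0,"ry":0,"rz":0,"dx":-0.668,"dy":-0.436,"dz":0,"jaw":-1}]' >/dev/null
for i in 1 2 3; do python3 -m inch '[{"rx":0,"ry":0,"rz":0,"dx":-0.28,"dy":-0.725,"dz":0,"jaw":-1},{"rx":0,"ry":0,"rz":0,"dx":-0.28,"dy":-0.725,"dz":0,"jaw":-1},{"rx":0,"ry":0,"rz":0,"dx":-0.28,"dy":-0.725,"dz":0,"jaw":-1},{"rx":0,"ry":0,"rz":0,"dx":-0.28,"dy":-0.725,"dz":0,"jaw":-1},{"rx":0,"ry":0,"rz":0,"dx":-0.28,"dy":-0.725,"dz":0,"jaw":-1}]' >/dev/null; done
python3 go.py 0.4935 -0.302 0.09 19
```

```text
t 7.53 pos [ 0.4815 -0.291   0.2146] yawY 73.2 F [ 0.2  0.8 -0.1] M [0.02 0.06 0.01] gap 0.0951 ff 0.0 q6 -1.94
d [-0.0584 -0.0279  0.4984] r [-1.000e-04  5.000e-04  6.022e-01] rows 3.0128998723693448 7.569370044348805
```

```bash
python3 -m inch '[{"rx":0,"ry":0,"rz":0.39,"dx":-0.058,"dy":-0.028,"dz":0.5,"jaw":-1},{"rx":0,"ry":0,"rz":0.39,"dx":-0.058,"dy":-0.028,"dz":0.5,"jaw":-1},{"rx":0,"ry":0,"rz":0.39,"dx":-0.058,"dy":-0.028,"dz":0.5,"jaw":-1},{"rx":0,"ry":0,"rz":0.39,"dx":-0.058,"dy":-0.028,"dz":0.5,"jaw":-1},{"rx":0,"ry":0,"rz":0.39,"dx":-0.058,"dy":-0.028,"dz":0.5,"jaw":-1}]' >/dev/null
python3 -m inch '[{"rx":0,"ry":0,"rz":0.212,"dx":0,"dy":0,"dz":0,"jaw":-1},{"rx":0,"ry":0,"rz":0.212,"dx":0,"dy":0,"dz":0,"jaw":-1},{"rx":0,"ry":0,"rz":0.212,"dx":0,"dy":0,"dz":0,"jaw":-1},{"rx":0,"ry":0,"rz":0.212,"dx":0,"dy":0,"dz":0,"jaw":-1}]' >/dev/null
python3 go.py 0.4935 -0.302 0.030 19
```

```text
t 8.28 pos [ 0.4936 -0.2983  0.0896] yawY 18.88 F [ 0.8 -0.1 -1. ] M [-0.04  0.06  0.05] gap 0.0951 ff 0.0 q6 -0.99
d [-0.0137 -0.0052  0.2382] r [ 0.0001 -0.     -0.0013] rows 1.4308769296703703 0.016420838736380523
```

```bash
python3 -m inch '[{"rx":0,"ry":0,"rz":0,"dx":-0.014,"dy":-0.005,"dz":0.12,"jaw":-0.5},{"rx":0,"ry":0,"rz":0,"dx":-0.014,"dy":-0.005,"dz":0.2,"jaw":-0.3},{"rx":0,"ry":0,"rz":0,"dx":-0.014,"dy":-0.005,"dz":0.238,"jaw":0},{"rx":0,"ry":0,"rz":0,"dx":-0.014,"dy":-0.005,"dz":0.238,"jaw":0.2},{"rx":0,"ry":0,"rz":0,"dx":-0.014,"dy":-0.005,"dz":0.238,"jaw":0.3}]' 10
python3 -m inch '[{"rx":0,"ry":0,"rz":0,"dx":0,"dy":0,"dz":0,"jaw":1},{"rx":0,"ry":0,"rz":0,"dx":0,"dy":0,"dz":0,"jaw":1},{"rx":0,"ry":0,"rz":0,"dx":0,"dy":0,"dz":0,"jaw":1},{"rx":0,"ry":0,"rz":0,"dx":0,"dy":0,"dz":0,"jaw":1},{"rx":0,"ry":0,"rz":0,"dx":0,"dy":0,"dz":0,"jaw":1}]' 10
python3 go.py
```

```text
time: 8.7
tcp_pos: [0.4936, -0.302, 0.0302]
ee_rot: [-0.0, 0.579, 0.815, 0.0]
contact_force: [-0.1, -0.1, 0.6]
finger_gap: 0.067
finger_force: 0.0
time: 9.12
tcp_pos: [0.4938, -0.3021, 0.0306]
ee_rot: [0.0, 0.58, 0.815, 0.0]
contact_force: [-0.2, 1.1, 2.8]
finger_gap: 0.0353
finger_force: 10.0
t 9.12 pos [ 0.4938 -0.3021  0.0306] yawY 19.11 F [-0.2  1.1  2.8] M [ 0.04 -0.02  0.04] gap 0.0353 ff 10.0 q6 -1.0
```

```bash
python3 -m inch '[{"rx":0,"ry":0,"rz":0,"dx":0,"dy":0,"dz":0,"jaw":1},{"rx":0,"ry":0,"rz":0,"dx":0,"dy":0,"dz":0,"jaw":1},{"rx":0,"ry":0,"rz":0,"dx":0,"dy":0,"dz":0,"jaw":1},{"rx":0,"ry":0,"rz":0,"dx":0,"dy":0,"dz":0,"jaw":1}]' 25
python3 - <<'E'
from h import *
for n,c in (("top",(380,170,470,240)),("scene",(150,260,290,360))):
    p=robot.capture(n); save(p,n+"g.png",c,5)
E
```

```text
time: 9.45
tcp_pos: [0.4938, -0.3021, 0.0306]
ee_rot: [0.0, 0.58, 0.815, 0.0]
contact_force: [0.7, 1.1, 7.3]
finger_gap: 0.0349
finger_force: 25.0
```

View pics/sceneg.png

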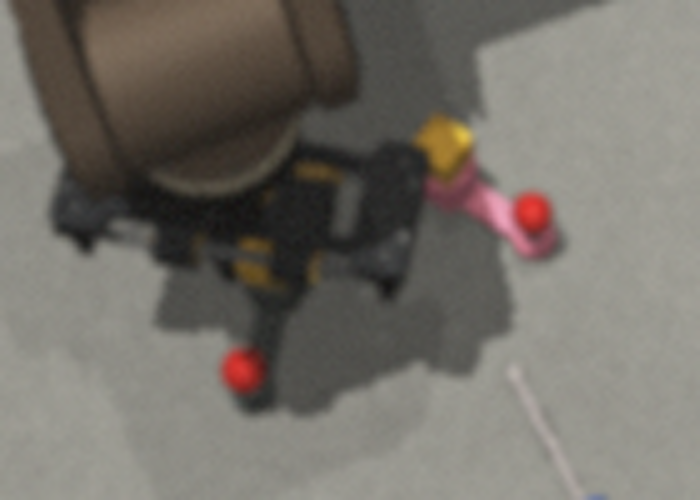

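The scene crop shows the knob at (242,370), with the fingers closed around the dark hub. The 35 mm gap means the tips are on the hub rather than the block, so I'll open, rise 10 mm and close on the yellow block.

```bash
python3 -m inch '[{"rx":0,"ry":0,"rz":0,"dx":0,"dy":0,"dz":0,"jaw":0},{"rx":0,"ry":0,"rz":0,"dx":0,"dy":0,"dz":0,"jaw":0},{"rx":0,"ry":0,"rz":0,"dx":0,"dy":0,"dz":-0.02,"jaw":0},{"rx":0,"ry":0,"rz":0,"dx":0,"dy":0,"dz":-0.04,"jaw":0.1},{"rx":0,"ry":0,"rz":0,"dx":0,"dy":0,"dz":-0.04,"jaw":0.3}]' 10
python3 -m inch '[{"rx":0,"ry":0,"rz":0,"dx":0,"dy":0,"dz":0,"jaw":1},{"rx":0,"ry":0,"rz":0,"dx":0,"dy":0,"dz":0,"jaw":1},{"rx":0,"ry":0,"rz":0,"dx":0,"dy":0,"dz":0,"jaw":1},{"rx":0,"ry":0,"rz":0,"dx":0,"dy":0,"dz":0,"jaw":1},{"rx":0,"ry":0,"rz":0,"dx":0,"dy":0,"dz":0,"jaw":1}]' 25
python3 go.py
```

```text
time: 9.97
tcp_pos: [0.4938, -0.3023, 0.0411]
ee_rot: [0.001, 0.58, 0.815, 0.0]
contact_force: [0.1, -0.1, -0.1]
finger_gap: 0.0401
finger_force: 0.0
time: 10.38
tcp_pos: [0.4935, -0.302, 0.0401]
ee_rot: [-0.0, 0.58, 0.815, 0.0]
contact_force: [0.2, -0.2, 1.7]
finger_gap: 0.0257
finger_force: 24.9
t 10.38 pos [ 0.4935 -0.302   0.0401] yawY 19.1 F [ 0.2 -0.2  1.7] M [-0.05  0.11 -0.08] gap 0.0257 ff 24.9 q6 -1.0
```

```bash
python3 -m inch '[{"rx":0,"ry":0,"rz":0,"dx":0,"dy":0,"dz":-0.04,"jaw":1},{"rx":0,"ry":0,"rz":0,"dx":0,"dy":0,"dz":-0.2,"jaw":1},{"rx":0,"ry":0,"rz":0,"dx":0,"dy":0,"dz":-0.36,"jaw":1},{"rx":0,"ry":0,"rz":0,"dx":0,"dy":0,"dz":-0.52,"jaw":1},{"rx":0,"ry":0,"rz":0,"dx":0,"dy":0,"dz":-0.66,"jaw":1}]' 25
python3 go.py 0.5405 0.0695 0.205 -8.3
```

```text
time: 10.8
tcp_pos: [0.4932, -0.3018, 0.208]
ee_rot: [0.0, 0.58, 0.815, 0.0]
contact_force: [0.6, -0.5, -3.7]
finger_gap: 0.0257
finger_force: 25.0
t 10.8 pos [ 0.4932 -0.3018  0.208 ] yawY 19.1 F [ 0.6 -0.5 -3.7] M [-0.05 -0.02  0.01] gap 0.0257 ff 25.0 q6 -1.0
d [1.3415 0.6649 0.0117] r [3.000e-04 2.000e-04 3.045e-01] rows 8.976717375942117 3.827408141214444
```

```bash
python3 -m inch '[{"rx":0,"ry":0,"rz":0,"dx":0.1,"dy":0.05,"dz":0,"jaw":1},{"rx":0,"ry":0,"rz":0,"dx":0.24,"dy":0.12,"dz":0,"jaw":1},{"rx":0,"ry":0,"rz":0,"dx":0.38,"dy":0.19,"dz":0,"jaw":1},{"rx":0,"ry":0,"rz":0,"dx":0.52,"dy":0.26,"dz":0,"jaw":1},{"rx":0,"ry":0,"rz":0,"dx":0.66,"dy":0.327,"dz":0,"jaw":1}]' >/dev/null
python3 -m inch '[{"rx":0,"ry":0,"rz":0.07,"dx":0.14,"dy":0.07,"dz":0,"jaw":1},{"rx":0,"ry":0,"rz":0.14,"dx":0.28,"dy":0.14,"dz":0,"jaw":1},{"rx":0,"ry":0,"rz":0.21,"dx":0.42,"dy":0.21,"dz":0,"jaw":1},{"rx":0,"ry":0,"rz":0.28,"dx":0.55,"dy":0.27,"dz":0,"jaw":1},{"rx":0,"ry":0,"rz":0.304,"dx":0.681,"dy":0.338,"dz":0.012,"jaw":1}]' >/dev/null
python3 -m inch '[{"rx":0,"ry":0,"rz":0,"dx":0,"dy":0,"dz":0,"jaw":1},{"rx":0,"ry":0,"rz":0,"dx":0,"dy":0,"dz":0,"jaw":1}]' >/dev/null
python3 go.py 0.5405 0.0695 0.188 -8.3
python3 - <<'E'
from h import *
ims=[]
for n,c in (("top",(240,150,340,225)),("scene",(230,150,330,225))):
    p=robot.capture(n); spots(p,["crank_knob","crank_grip","crank"]); ims.append(cv2.resize(p["color"][c[1]:c[3],c[0]:c[2],::-1],(400,300),interpolation=cv2.INTER_CUBIC))
    D=p["depth"]; K=p["camera_matrix"]; v,u=np.mgrid[:420,:560]
    f=p["color"].astype(float); m=(f[...,0]>70)&(f[...,1]<.4*f[...,0])&(f[...,2]<.4*f[...,0])&(D>0)
    P=np.stack([(u-K[0,2])/K[0,0]*D,(v-K[1,2])/K[1,1]*D,D],-1)@p["T"][:3,:3].T+p["T"][:3,3]
    m&=(P[...,2]>.17)&(P[...,2]<.25)
    print("red",m.sum(),P[m].mean(0),P[m].max(0))
cv2.imwrite("pics/above.png",np.hstack(ims))
E
```

```text
t 11.8 pos [0.5405 0.0709 0.2022] yawY -8.05 F [-0.3 -0.6 -2.6] M [-0.08  0.05 -0.02] gap 0.0261 ff 25.0 q6 0.15
d [-0.0054  0.001   0.0567] r [-0.0004  0.      0.0028] rows 0.34134242281544186 0.03517944061924871
crank_knob 0.85 [ 0.6051 -0.2119  0.0374] [387. 178.]
crank_knob 0.35 [0.534  0.0115 0.2016] [302. 193.]
crank 0.55 [ 0.5471 -0.2062  0.0033] [384. 202.]
red 14 [0.53064902 0.00333646 0.20864226] [0.53938626 0.00441443 0.21204308]
crank_knob 0.76 [ 0.6    -0.2098  0.0412] [255. 301.]
crank_knob 0.62 [0.5344 0.0146 0.2024] [273. 198.]
crank_knob 0.21 [0.5397 0.0671 0.1626] [284. 194.]
crank_grip 0.92 [0.5386 0.0714 0.2096] [284. 183.]
crank_grip 0.63 [ 0.5464 -0.2057  0.0488] [239. 290.]
crank 0.67 [ 0.5392 -0.204   0.0014] [238. 295.]
crank 0.6 [0.5404 0.0669 0.1602] [284. 195.]
crank 0.22 [0.6814 0.1234 0.0597] [333. 219.]
red 102 [0.02137757 0.27476355 0.19144865] [0.54205925 0.57730047 0.21850849]
```

View pics/above.png

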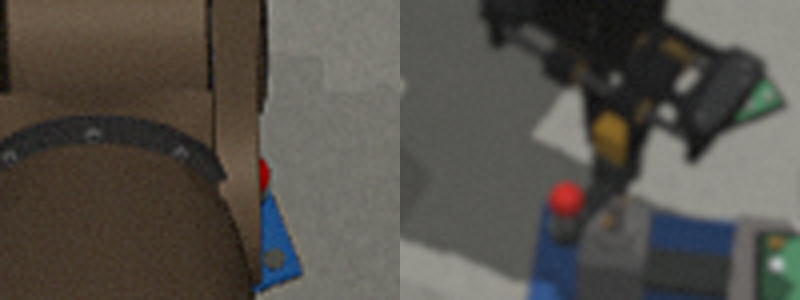

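The crank hangs over the screw with its knob pointing roughly −98° (right half: knob (566,198), shaft below near (612,215)). I'll lower it by feel.

```bash
python3 -m inch '[{"rx":0,"ry":0,"rz":0.003,"dx":-0.005,"dy":0,"dz":0.02,"jaw":1},{"rx":0,"ry":0,"rz":0.003,"dx":-0.005,"dy":0,"dz":0.04,"jaw":1},{"rx":0,"ry":0,"rz":0.003,"dx":-0.005,"dy":0,"dz":0.06,"jaw":1},{"rx":0,"ry":0,"rz":0.003,"dx":-0.005,"dy":0,"dz":0.08,"jaw":1},{"rx":0,"ry":0,"rz":0.003,"dx":-0.005,"dy":0,"dz":0.08,"jaw":1}]' >/dev/null
python3 go.py
python3 -m inch '[{"rx":0,"ry":0,"rz":0,"dx":0,"dy":0,"dz":0.008,"jaw":1},{"rx":0,"ry":0,"rz":0,"dx":0,"dy":0,"dz":0.016,"jaw":1},{"rx":0,"ry":0,"rz":0,"dx":0,"dy":0,"dz":0.02,"jaw":1}]' >/dev/null
python3 go.py
```

```text
t 12.62 pos [0.5402 0.0679 0.1808] yawY -8.53 F [ 0.1  0.7 -2.8] M [-0.02 -0.01  0.01] gap 0.0258 ff 25.0 q6 0.15
t 12.87 pos [0.5407 0.068  0.1769] yawY -8.52 F [ 0.  -0.4 -3. ] M [-0.04  0.11 -0.01] gap 0.026 ff 25.0 q6 0.15
```

```bash
python3 -m inch '[{"rx":0,"ry":0,"rz":0,"dx":0.004,"dy":0,"dz":0.006,"jaw":1},{"rx":0,"ry":0,"rz":0,"dx":0.004,"dy":0,"dz":0.012,"jaw":1},{"rx":0,"ry":0,"rz":0,"dx":0.004,"dy":0,"dz":0.016,"jaw":1}]' >/dev/null
python3 go.py
python3 -m inch '[{"rx":0,"ry":0,"rz":0,"dx":0,"dy":0,"dz":0.006,"jaw":1},{"rx":0,"ry":0,"rz":0,"dx":0,"dy":0,"dz":0.012,"jaw":1},{"rx":0,"ry":0,"rz":0,"dx":0,"dy":0,"dz":0.012,"jaw":1}]' >/dev/null
python3 go.py
```

```text
t 13.12 pos [0.5408 0.069  0.173 ] yawY -8.53 F [-0.4  0.  -3.3] M [-0.03  0.05 -0.02] gap 0.0257 ff 25.0 q6 0.15
t 13.37 pos [0.5407 0.0689 0.1698] yawY -8.53 F [ 0.8  0.  -3. ] M [-0.01  0.04 -0.04] gap 0.0255 ff 25.0 q6 0.15
```

```bash
python3 -m inch '[{"rx":0,"ry":0,"rz":0,"dx":0,"dy":0,"dz":0.006,"jaw":1},{"rx":0,"ry":0,"rz":0,"dx":0,"dy":0,"dz":0.012,"jaw":1},{"rx":0,"ry":0,"rz":0,"dx":0,"dy":0,"dz":0.018,"jaw":1},{"rx":0,"ry":0,"rz":0,"dx":0,"dy":0,"dz":0.024,"jaw":1},{"rx":0,"ry":0,"rz":0,"dx":0,"dy":0,"dz":0.024,"jaw":1}]' >/dev/null
python3 go.py
python3 -m inch '[{"rx":0,"ry":0,"rz":0,"dx":0,"dy":0,"dz":0.004,"jaw":1},{"rx":0,"ry":0,"rz":0,"dx":0,"dy":0,"dz":0.008,"jaw":1},{"rx":0,"ry":0,"rz":0,"dx":0,"dy":0,"dz":0.012,"jaw":1}]' >/dev/null
python3 go.py
```

```text
t 13.78 pos [0.5407 0.0689 0.1638] yawY -8.52 F [ 0.6  0.  -2.6] M [-0.04  0.07  0.  ] gap 0.0259 ff 25.0 q6 0.15
t 14.03 pos [0.5409 0.0689 0.1611] yawY -8.53 F [-0.5 -0.7 -3.4] M [-0.04  0.05 -0.01] gap 0.0258 ff 25.0 q6 0.15
```

```bash
python3 -m inch '[{"rx":0,"ry":0,"rz":0,"dx":0,"dy":0,"dz":0.004,"jaw":1},{"rx":0,"ry":0,"rz":0,"dx":0,"dy":0,"dz":0.008,"jaw":1},{"rx":0,"ry":0,"rz":0,"dx":0,"dy":0,"dz":0.008,"jaw":1}]' >/dev/null
python3 go.py
python3 -m inch '[{"rx":0,"ry":0,"rz":0,"dx":0,"dy":0,"dz":0.003,"jaw":1},{"rx":0,"ry":0,"rz":0,"dx":0,"dy":0,"dz":0.006,"jaw":1},{"rx":0,"ry":0,"rz":0,"dx":0,"dy":0,"dz":0.006,"jaw":1}]' >/dev/null
python3 go.py
```

```text
t 14.28 pos [0.5407 0.0689 0.1589] yawY -8.53 F [-0.6 -0.7 -3.2] M [-0.04  0.04 -0.02] gap 0.0255 ff 25.0 q6 0.15
t 14.53 pos [0.5408 0.0689 0.1575] yawY -8.53 F [-0.5 -0.9 -3.6] M [-0.06  0.06  0.01] gap 0.026 ff 25.0 q6 0.15
```

```bash
python3 -m inch '[{"rx":0,"ry":0,"rz":0,"dx":0,"dy":0,"dz":0.004,"jaw":1},{"rx":0,"ry":0,"rz":0,"dx":0,"dy":0,"dz":0.008,"jaw":1},{"rx":0,"ry":0,"rz":0,"dx":0,"dy":0,"dz":0.008,"jaw":1}]' >/dev/null
python3 go.py
python3 -m inch '[{"rx":0,"ry":0,"rz":0,"dx":0,"dy":0,"dz":0.004,"jaw":1},{"rx":0,"ry":0,"rz":0,"dx":0,"dy":0,"dz":0.008,"jaw":1},{"rx":0,"ry":0,"rz":0,"dx":0,"dy":0,"dz":0.012,"jaw":1},{"rx":0,"ry":0,"rz":0,"dx":0,"dy":0,"dz":0.012,"jaw":1}]' >/dev/null
python3 go.py
```

```text
t 14.78 pos [0.5408 0.0689 0.1554] yawY -8.53 F [ 1.   0.7 -2.7] M [0.01 0.08 0.05] gap 0.0257 ff 25.0 q6 0.15
t 15.12 pos [0.5407 0.0689 0.1524] yawY -8.53 F [-0.4 -0.9 -3.1] M [-0.05  0.08 -0.02] gap 0.026 ff 25.0 q6 0.15
```

Well below the pin-top level without contact, so the slots are engaged. I'll lower it the last few mm.

```bash
python3 -m inch '[{"rx":0,"ry":0,"rz":0,"dx":0,"dy":0,"dz":0.004,"jaw":1},{"rx":0,"ry":0,"rz":0,"dx":0,"dy":0,"dz":0.008,"jaw":1},{"rx":0,"ry":0,"rz":0,"dx":0,"dy":0,"dz":0.012,"jaw":1},{"rx":0,"ry":0,"rz":0,"dx":0,"dy":0,"dz":0.012,"jaw":1}]' >/dev/null
python3 go.py
python3 -m inch '[{"rx":0,"ry":0,"rz":0,"dx":0,"dy":0,"dz":0.003,"jaw":1},{"rx":0,"ry":0,"rz":0,"dx":0,"dy":0,"dz":0.004,"jaw":1},{"rx":0,"ry":0,"rz":0,"dx":0,"dy":0,"dz":0.004,"jaw":1}]' >/dev/null
python3 go.py
```

```text
t 15.45 pos [0.5408 0.0689 0.1494] yawY -8.53 F [ 0.6 -0.4 -2.9] M [-0.01  0.08 -0.01] gap 0.026 ff 25.0 q6 0.15
t 15.7 pos [0.5408 0.0689 0.1486] yawY -8.53 F [-0.6 -0.2 -3.9] M [-0.06  0.08 -0.04] gap 0.026 ff 25.0 q6 0.15
```

```bash
python3 -m inch '[{"rx":0,"ry":0,"rz":0,"dx":0,"dy":0,"dz":0.003,"jaw":1},{"rx":0,"ry":0,"rz":0,"dx":0,"dy":0,"dz":0.004,"jaw":1},{"rx":0,"ry":0,"rz":0,"dx":0,"dy":0,"dz":0.004,"jaw":1}]' >/dev/null
python3 go.py
python3 -m inch '[{"rx":0,"ry":0,"rz":0,"dx":0,"dy":0,"dz":0,"jaw":0.3},{"rx":0,"ry":0,"rz":0,"dx":0,"dy":0,"dz":0,"jaw":0.2},{"rx":0,"ry":0,"rz":0,"dx":0,"dy":0,"dz":0,"jaw":0.1},{"rx":0,"ry":0,"rz":0,"dx":0,"dy":0,"dz":0,"jaw":0}]' >/dev/null
python3 go.py
```

```text
t 15.95 pos [0.541  0.0689 0.1479] yawY -8.53 F [-1.1 -0.  -0.7] M [-0.09  0.18 -0.01] gap 0.0256 ff 25.0 q6 0.15
t 16.28 pos [0.5409 0.0689 0.1477] yawY -8.53 F [-0.3  0.2 -0.6] M [-0.07  0.08 -0.01] gap 0.0446 ff 0.0 q6 0.15
```

Contact was felt at exactly the home height (underside ≈108 mm), and the jaw is open. Next: lift clear and locate the knob.

```bash
python3 -m inch '[{"rx":0,"ry":0,"rz":0,"dx":0,"dy":0,"dz":-0.04,"jaw":0},{"rx":0,"ry":0,"rz":0,"dx":0,"dy":0,"dz":-0.12,"jaw":0},{"rx":0,"ry":0,"rz":0,"dx":0,"dy":0,"dz":-0.24,"jaw":0},{"rx":0,"ry":0,"rz":0,"dx":-0.1,"dy":0,"dz":-0.26,"jaw":0},{"rx":0,"ry":0,"rz":0,"dx":-0.236,"dy":0,"dz":-0.26,"jaw":0}]' >/dev/null
python3 go.py
python3 - <<'E'
from h import *
for n in ("scene","top"):
    p=robot.capture(n)
    spots(p,["crank_knob","crank_grip","crank"])
    D=p["depth"]; K=p["camera_matrix"]; v,u=np.mgrid[:420,:560]
    f=p["color"].astype(float)
    P=np.stack([(u-K[0,2])/K[0,0]*D,(v-K[1,2])/K[1,1]*D,D],-1)@p["T"][:3,:3].T+p["T"][:3,3]
    for nm,m in (("red",(f[...,0]>70)&(f[...,1]<.4*f[...,0])&(f[...,2]<.4*f[...,0])),("yel",(f[...,0]>70)&(f[...,1]>.6*f[...,0])&(f[...,2]<.45*f[...,0]))):
        m=m&(np.hypot(P[...,0]-.54,P[...,1]-.069)<.09)&(P[...,2]>.12)&(P[...,2]<.18)
        print(n,nm,m.sum(),P[m].mean(0).round(4),P[m].min(0).round(4),P[m].max(0).round(4))
    if n=="scene": save(p,"k.png",(230,150,350,240),5)
E
```

```text
t 16.7 pos [0.5331 0.0114 0.2155] yawY -8.35 F [ 0.9 -0.3 -0.1] M [-0.11  0.05  0.04] gap 0.0474 ff 0.0 q6 0.04
crank_knob 0.76 [ 0.6023 -0.2133  0.0367] [255. 303.]
crank_knob 0.57 [0.5296 0.0139 0.1411] [272. 210.]
crank_knob 0.39 [ 0.6971 -0.3305 -0.0022] [265. 362.]
crank_grip 0.64 [0.5358 0.0677 0.1566] [282. 194.]
crank_grip 0.58 [ 0.5442 -0.2063  0.0435] [238. 291.]
crank 0.8 [0.5391 0.0683 0.1087] [283. 204.]
crank 0.62 [ 0.5407 -0.2028  0.0053] [239. 294.]
crank 0.44 [0.5371 0.0731 0.1152] [283. 202.]
scene red 32 [0.5336 0.0026 0.1494] [ 0.5247 -0.0058  0.1413] [0.5409 0.0106 0.155 ]
scene yel 20 [0.5492 0.0545 0.1615] [0.5444 0.0479 0.1491] [0.553  0.0672 0.1683]
crank_knob 0.77 [ 0.606  -0.214   0.0378] [388. 178.]
crank_grip 0.81 [ 0.5448 -0.2032  0.0486] [385. 200.]
crank 0.67 [ 0.5459 -0.2052 -0.0031] [383. 203.]<stdin>:10: RuntimeWarning: Mean of empty slice.
  ret = um.true_divide(
Traceback (most recent call last):
ValueError: zero-size array to reduction operation minimum which has no identity
```

View pics/k.png

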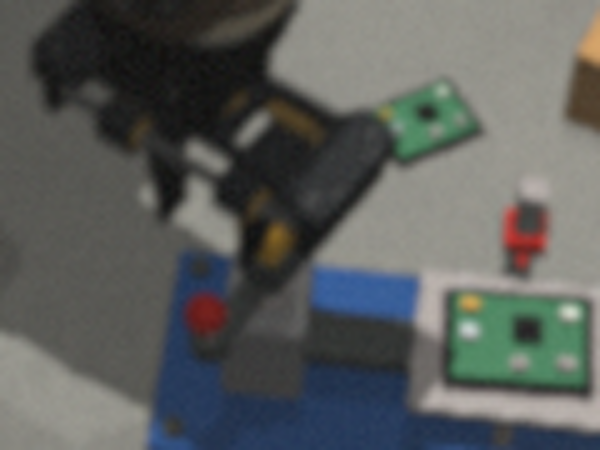

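The picture shows the knob at (205,312), free beneath the jaws, with the crank flat at tower height. I'll go down over the knob.

```bash
python3 -m inch '[{"rx":0,"ry":0,"rz":0,"dx":-0.006,"dy":0,"dz":0.08,"jaw":0},{"rx":0,"ry":0,"rz":0,"dx":-0.006,"dy":0,"dz":0.16,"jaw":0},{"rx":0,"ry":0,"rz":0,"dx":-0.006,"dy":0,"dz":0.24,"jaw":0},{"rx":0,"ry":0,"rz":0,"dx":-0.006,"dy":0,"dz":0.3,"jaw":0},{"rx":0,"ry":0,"rz":0,"dx":-0.006,"dy":0,"dz":0.343,"jaw":0}]' 
python3 -m inch '[{"rx":0,"ry":0,"rz":0,"dx":0,"dy":0,"dz":0,"jaw":0.3},{"rx":0,"ry":0,"rz":0,"dx":0,"dy":0,"dz":0,"jaw":0.35},{"rx":0,"ry":0,"rz":0,"dx":0,"dy":0,"dz":0,"jaw":0.45},{"rx":0,"ry":0,"rz":0,"dx":0,"dy":0,"dz":0,"jaw":0.6},{"rx":0,"ry":0,"rz":0,"dx":0,"dy":0,"dz":0,"jaw":0.6}]' 6
python3 go.py
```

```text
time: 17.52
tcp_pos: [0.5314, 0.0099, 0.1253]
ee_rot: [-0.001, 0.757, 0.653, -0.001]
contact_force: [0.9, -0.1, 0.4]
finger_gap: 0.0471
finger_force: 0.0
time: 17.93
tcp_pos: [0.5322, 0.0092, 0.1276]
ee_rot: [0.0, 0.758, 0.653, 0.0]
contact_force: [-0.0, 0.8, -0.2]
finger_gap: 0.0233
finger_force: 6.0
t 17.93 pos [0.5322 0.0092 0.1276] yawY -8.52 F [-0.   0.8 -0.2] M [-0.09  0.01 -0.01] gap 0.0233 ff 6.0 q6 0.04
```

```bash
python3 -m inch '[{"rx":0,"ry":0,"rz":0,"dx":0.0006,"dy":-0.0167,"dz":0,"jaw":0.6},{"rx":0,"ry":0,"rz":0,"dx":0.0023,"dy":-0.0334,"dz":0,"jaw":0.6},{"rx":0,"ry":0,"rz":0,"dx":0.0052,"dy":-0.0499,"dz":0,"jaw":0.6},{"rx":0,"ry":0,"rz":0,"dx":0.0093,"dy":-0.0662,"dz":0,"jaw":0.6},{"rx":0,"ry":0,"rz":0,"dx":0.0145,"dy":-0.0821,"dz":0,"jaw":0.6}]'
python3 go.py
python3 - <<'E'
import numpy as np
for p0 in (20,110,200,290,):
    for p in range(p0+18,p0+91,18):
        a,b=np.radians([p0,p]); print(p0,p,"dx %.4f dy %.4f"%(.24*(np.cos(a)-np.cos(b)),-.24*(np.sin(b)-np.sin(a))))
E
```

```text
time: 18.35
tcp_pos: [0.5119, 0.0157, 0.1271]
ee_rot: [0.0, 0.758, 0.653, 0.0]
contact_force: [1.2, -1.8, 1.9]
finger_gap: 0.0231
finger_force: 6.0
t 18.35 pos [0.5119 0.0157 0.1271] yawY -8.53 F [ 1.2 -1.8  1.9] M [-0.47 -0.41 -0.03] gap 0.0231 ff 6.0 q6 0.05
20 38 dx 0.0364 dy -0.0657
20 56 dx 0.0913 dy -0.1169
20 74 dx 0.1594 dy -0.1486
20 92 dx 0.2339 dy -0.1578
20 110 dx 0.3076 dy -0.1434
110 128 dx 0.0657 dy 0.0364
110 146 dx 0.1169 dy 0.0913
110 164 dx 0.1486 dy 0.1594
110 182 dx 0.1578 dy 0.2339
110 200 dx 0.1434 dy 0.3076
200 218 dx -0.0364 dy 0.0657
200 236 dx -0.0913 dy 0.1169
200 254 dx -0.1594 dy 0.1486
200 272 dx -0.2339 dy 0.1578
200 290 dx -0.3076 dy 0.1434
290 308 dx -0.0657 dy -0.0364
290 326 dx -0.1169 dy -0.0913
290 344 dx -0.1486 dy -0.1594
290 362 dx -0.1578 dy -0.2339
290 380 dx -0.1434 dy -0.3076
```

```bash
python3 - <<'E'
import numpy as np
for p0 in range(20,380,45):
    for p in range(p0+9,p0+46,9):
        a,b=np.radians([p0,p]); print(p0,p,"dx %.3f dy %.3f"%(.24*(np.cos(a)-np.cos(b)),-.24*(np.sin(b)-np.sin(a))))
E
python3 -m inch '[{"rx":0,"ry":0,"rz":0,"dx":0.0156,"dy":-0.0343,"dz":0,"jaw":0.6},{"rx":0,"ry":0,"rz":0,"dx":0.0364,"dy":-0.0657,"dz":0,"jaw":0.6},{"rx":0,"ry":0,"rz":0,"dx":0.0618,"dy":-0.0934,"dz":0,"jaw":0.6},{"rx":0,"ry":0,"rz":0,"dx":0.0913,"dy":-0.1169,"dz":0,"jaw":0.6},{"rx":0,"ry":0,"rz":0,"dx":0.1241,"dy":-0.1354,"dz":0,"jaw":0.6}]'
python3 go.py
```

```text
20 29 dx 0.016 dy -0.034
20 38 dx 0.036 dy -0.066
20 47 dx 0.062 dy -0.093
20 56 dx 0.091 dy -0.117
20 65 dx 0.124 dy -0.135
65 74 dx 0.035 dy -0.013
65 83 dx 0.072 dy -0.021
65 92 dx 0.110 dy -0.022
65 101 dx 0.147 dy -0.018
65 110 dx 0.184 dy -0.008
110 119 dx 0.034 dy 0.016
110 128 dx 0.066 dy 0.036
110 137 dx 0.093 dy 0.062
110 146 dx 0.117 dy 0.091
110 155 dx 0.135 dy 0.124
155 164 dx 0.013 dy 0.035
155 173 dx 0.021 dy 0.072
155 182 dx 0.022 dy 0.110
155 191 dx 0.018 dy 0.147
155 200 dx 0.008 dy 0.184
200 209 dx -0.016 dy 0.034
200 218 dx -0.036 dy 0.066
200 227 dx -0.062 dy 0.093
200 236 dx -0.091 dy 0.117
200 245 dx -0.124 dy 0.135
245 254 dx -0.035 dy 0.013
245 263 dx -0.072 dy 0.021
245 272 dx -0.110 dy 0.022
245 281 dx -0.147 dy 0.018
245 290 dx -0.184 dy 0.008
290 299 dx -0.034 dy -0.016
290 308 dx -0.066 dy -0.036
290 317 dx -0.093 dy -0.062
290 326 dx -0.117 dy -0.091
290 335 dx -0.135 dy -0.124
335 344 dx -0.013 dy -0.035
335 353 dx -0.021 dy -0.072
335 362 dx -0.022 dy -0.110
335 371 dx -0.018 dy -0.147
335 380 dx -0.008 dy -0.184
time: 18.77
tcp_pos: [0.4818, 0.0523, 0.1268]
ee_rot: [-0.001, 0.758, 0.653, -0.001]
contact_force: [-2.5, -3.8, 0.2]
finger_gap: 0.0232
finger_force: 6.0
t 18.77 pos [0.4818 0.0523 0.1268] yawY -8.52 F [-2.5 -3.8  0.2] M [-0.69  0.38  0.02] gap 0.0232 ff 6.0 q6 0.12
```

```bash
python3 -m inch '[{"rx":0,"ry":0,"rz":0,"dx":0.035,"dy":-0.013,"dz":0,"jaw":0.6},{"rx":0,"ry":0,"rz":0,"dx":0.072,"dy":-0.021,"dz":0,"jaw":0.6},{"rx":0,"ry":0,"rz":0,"dx":0.110,"dy":-0.022,"dz":0,"jaw":0.6},{"rx":0,"ry":0,"rz":0,"dx":0.147,"dy":-0.018,"dz":0,"jaw":0.6},{"rx":0,"ry":0,"rz":0,"dx":0.184,"dy":-0.008,"dz":0,"jaw":0.6}]' >/dev/null
python3 go.py
python3 -m inch '[{"rx":0,"ry":0,"rz":0,"dx":0.034,"dy":0.016,"dz":0,"jaw":0.6},{"rx":0,"ry":0,"rz":0,"dx":0.066,"dy":0.036,"dz":0,"jaw":0.6},{"rx":0,"ry":0,"rz":0,"dx":0.093,"dy":0.062,"dz":0,"jaw":0.6},{"rx":0,"ry":0,"rz":0,"dx":0.117,"dy":0.091,"dz":0,"jaw":0.6},{"rx":0,"ry":0,"rz":0,"dx":0.135,"dy":0.124,"dz":0,"jaw":0.6}]' >/dev/null
python3 go.py
```

```text
t 19.18 pos [0.4874 0.0987 0.1267] yawY -8.5 F [ 0.1 -0.9  0.1] M [-0.09  0.03  0.06] gap 0.0201 ff 0.0 q6 0.21
t 19.6 pos [0.5247 0.1266 0.1268] yawY -8.51 F [ 0.3 -0.4 -0.8] M [-0.12  0.07  0.01] gap 0.0189 ff 0.0 q6 0.26
```

The jaws closed past the knob, so the ball slipped out along the pads. I'll rise and look for it.

```bash
python3 -m inch '[{"rx":0,"ry":0,"rz":0,"dx":0,"dy":0,"dz":-0.1,"jaw":0},{"rx":0,"ry":0,"rz":0,"dx":0,"dy":0,"dz":-0.25,"jaw":0},{"rx":0,"ry":0,"rz":0,"dx":0,"dy":0,"dz":-0.35,"jaw":0}]' >/dev/null
cat > k.py <<'E'
from h import *
for n in ("scene","top"):
    p=robot.capture(n)
    for r in robot.spot_point(p,"crank_knob"):
        q=w(p,r["centre"])
        if np.hypot(q[0]-.54,q[1]-.069)<.1: print(n,"net",round(r["p"],2),q.round(4))
    D=p["depth"]; K=p["camera_matrix"]; v,u=np.mgrid[:420,:560]
    f=p["color"].astype(float)
    P=np.stack([(u-K[0,2])/K[0,0]*D,(v-K[1,2])/K[1,1]*D,D],-1)@p["T"][:3,:3].T+p["T"][:3,3]
    m=(f[...,0]>50)&(f[...,1]<.45*f[...,0])&(f[...,2]<.45*f[...,0])
    m=m&(np.hypot(P[...,0]-.54,P[...,1]-.069)<.09)&(P[...,2]>.12)&(P[...,2]<.18)
    if m.any(): print(n,"red",m.sum(),P[m].mean(0).round(4),"corr",(P[m].mean(0)-((0,-.005,.007) if n=="scene" else (-.002,.000,.007))).round(4))
    save(p,n+"k2.png",(230,150,350,240),5)
E
python3 k.py; python3 go.py
```

```text
scene net 0.63 [0.4778 0.0792 0.1414]
scene red 37 [0.4794 0.068  0.1497] corr [0.4794 0.073  0.1427]
top net 0.7 [0.4804 0.0708 0.1389]
top red 28 [0.4785 0.0654 0.1499] corr [0.4805 0.0654 0.1429]
t 20.05 pos [0.5242 0.1259 0.2145] yawY -8.55 F [ 0.1  0.6 -0.3] M [-0.07  0.06 -0.07] gap 0.0461 ff 0.0 q6 0.26
```

View pics/scenek2.png

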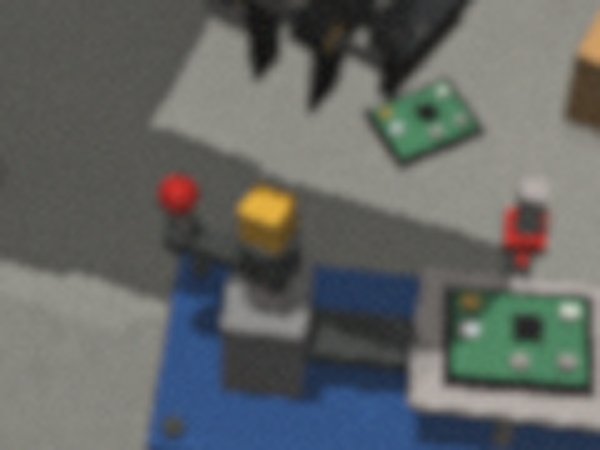

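The knob is at scene-crop (178,193), ≈(0.480, 0.072), with the crank still seated. I'll regrip with the jaws closing tangentially and a firmer grip.

```bash
python3 go.py 0.481 0.072 0.2145 87
python3 -m inch '[{"rx":0,"ry":0,"rz":-0.39,"dx":0,"dy":0,"dz":0,"jaw":0},{"rx":0,"ry":0,"rz":-0.39,"dx":0,"dy":0,"dz":0,"jaw":0},{"rx":0,"ry":0,"rz":-0.39,"dx":0,"dy":0,"dz":0,"jaw":0},{"rx":0,"ry":0,"rz":-0.39,"dx":0,"dy":0,"dz":0,"jaw":0},{"rx":0,"ry":0,"rz":-0.39,"dx":0,"dy":0,"dz":0,"jaw":0}]' >/dev/null
python3 -m inch '[{"rx":0,"ry":0,"rz":-0.39,"dx":0,"dy":0,"dz":0,"jaw":0},{"rx":0,"ry":0,"rz":-0.39,"dx":0,"dy":0,"dz":0,"jaw":0},{"rx":0,"ry":0,"rz":-0.39,"dx":0,"dy":0,"dz":0,"jaw":0},{"rx":0,"ry":0,"rz":-0.39,"dx":0,"dy":0,"dz":0,"jaw":0},{"rx":0,"ry":0,"rz":-0.39,"dx":0,"dy":0,"dz":0,"jaw":0}]' >/dev/null
python3 go.py 0.481 0.072 0.2145 87
```

```text
t 20.05 pos [0.5242 0.1259 0.2145] yawY -8.55 F [ 0.1  0.6 -0.3] M [-0.07  0.06 -0.07] gap 0.0461 ff 0.0 q6 0.26
d [-2.388e-01 -1.388e-01 -2.000e-04] r [ 6.0000e-04  3.0000e-04 -1.0616e+00] rows 1.6559071489547847 13.344693539219977
t 20.88 pos [0.5235 0.1258 0.2127] yawY 62.02 F [ 0.3  0.1 -0.4] M [-0.07 -0.02 -0.01] gap 0.0475 ff 0.0 q6 -0.97
d [ 0.0491 -0.2698 -0.0065] r [-0.0006 -0.0016 -0.2776] rows 1.6445283339783583 3.4889099336405995
```

```bash
python3 -m inch '[{"rx":0,"ry":0,"rz":-0.08,"dx":0.015,"dy":-0.08,"dz":0,"jaw":0},{"rx":0,"ry":0,"rz":-0.16,"dx":0.033,"dy":-0.18,"dz":0,"jaw":0},{"rx":0,"ry":0,"rz":-0.24,"dx":0.049,"dy":-0.27,"dz":0,"jaw":0},{"rx":0,"ry":0,"rz":-0.28,"dx":0.049,"dy":-0.27,"dz":0,"jaw":0},{"rx":0,"ry":0,"rz":-0.28,"dx":0.049,"dy":-0.27,"dz":0,"jaw":0}]' >/dev/null
python3 go.py 0.481 0.072 0.126 87
```

```text
t 21.3 pos [0.4803 0.0716 0.2133] yawY 86.95 F [-0.6 -0.3 -0.2] M [ 0.05 -0.03  0.04] gap 0.0478 ff 0.0 q6 -1.51
d [-0.0032  0.0017  0.3493] r [-0.     -0.0013 -0.0006] rows 2.0941297260657414 0.01746297545119456
```

```bash
python3 -m inch '[{"rx":0,"ry":0,"rz":0,"dx":-0.003,"dy":0.002,"dz":0.08,"jaw":0},{"rx":0,"ry":0,"rz":0,"dx":-0.003,"dy":0.002,"dz":0.16,"jaw":0},{"rx":0,"ry":0,"rz":0,"dx":-0.003,"dy":0.002,"dz":0.24,"jaw":0},{"rx":0,"ry":0,"rz":0,"dx":-0.003,"dy":0.002,"dz":0.3,"jaw":0},{"rx":0,"ry":0,"rz":0,"dx":-0.003,"dy":0.002,"dz":0.346,"jaw":0}]' 
python3 -m inch '[{"rx":0,"ry":0,"rz":0,"dx":0,"dy":0,"dz":0,"jaw":0.2},{"rx":0,"ry":0,"rz":0,"dx":0,"dy":0,"dz":0,"jaw":0.4},{"rx":0,"ry":0,"rz":0,"dx":0,"dy":0,"dz":0,"jaw":0.5},{"rx":0,"ry":0,"rz":0,"dx":0,"dy":0,"dz":0,"jaw":0.8},{"rx":0,"ry":0,"rz":0,"dx":0,"dy":0,"dz":0,"jaw":0.8}]' 25
python3 go.py 0.481 0.072 0.126 87
```

```text
time: 21.72
tcp_pos: [0.4814, 0.0732, 0.1256]
ee_rot: [-0.001, 0.029, 1.0, 0.0]
contact_force: [-0.1, -0.6, -0.1]
finger_gap: 0.0472
finger_force: 0.0
time: 22.13
tcp_pos: [0.482, 0.0729, 0.1285]
ee_rot: [0.001, 0.027, 1.0, 0.0]
contact_force: [0.4, 0.1, -1.0]
finger_gap: 0.0228
finger_force: 25.0
t 22.13 pos [0.482  0.0729 0.1285] yawY 86.85 F [ 0.4  0.1 -1. ] M [ 0.02 -0.03 -0.03] gap 0.0228 ff 25.0 q6 -1.5
d [ 0.0038 -0.0039  0.0098] r [ 0.0001  0.0007 -0.0017] rows 0.06734204582097315 0.023017738063445897
```

```bash
python3 -m inch '[{"rx":0,"ry":0,"rz":0,"dx":-0.003,"dy":0.0375,"dz":0,"jaw":0.8},{"rx":0,"ry":0,"rz":0,"dx":-0.0117,"dy":0.0742,"dz":0,"jaw":0.8},{"rx":0,"ry":0,"rz":0,"dx":-0.0262,"dy":0.109,"dz":0,"jaw":0.8},{"rx":0,"ry":0,"rz":0,"dx":-0.0458,"dy":0.1411,"dz":0,"jaw":0.8},{"rx":0,"ry":0,"rz":0,"dx":-0.0703,"dy":0.1697,"dz":0,"jaw":0.8}]' >/dev/null
python3 go.py
python3 -m inch '[{"rx":0,"ry":0,"rz":0,"dx":-0.0286,"dy":0.0245,"dz":0,"jaw":0.8},{"rx":0,"ry":0,"rz":0,"dx":-0.0607,"dy":0.0441,"dz":0,"jaw":0.8},{"rx":0,"ry":0,"rz":0,"dx":-0.0955,"dy":0.0586,"dz":0,"jaw":0.8}]' >/dev/null
python3 go.py
```

```text
t 22.55 pos [0.5017 0.1156 0.128 ] yawY 86.91 F [-3.2  1.2  4. ] M [-0.05  0.76 -0.04] gap 0.0226 ff 25.0 q6 -1.42
t 22.8 pos [0.5266 0.1293 0.1281] yawY 86.89 F [-4.6  5.9  2.8] M [ 0.98  0.91 -0.04] gap 0.0227 ff 25.0 q6 -1.4
```

```bash
python3 -m inch '[{"rx":0,"ry":0,"rz":0,"dx":-0.0367,"dy":0.011,"dz":0,"jaw":0.8},{"rx":0,"ry":0,"rz":0,"dx":-0.0742,"dy":0.0157,"dz":0,"jaw":0.8},{"rx":0,"ry":0,"rz":0,"dx":-0.0742,"dy":0.0157,"dz":0,"jaw":0.8}]' >/dev/null
python3 go.py
```

```text
t 23.05 pos [0.5469 0.1319 0.1279] yawY 86.87 F [-0.8  7.7  2.9] M [ 1.4   0.18 -0.01] gap 0.0224 ff 25.0 q6 -1.4
```

```bash
python3 -m inch '[{"rx":0,"ry":0,"rz":0,"dx":0,"dy":0.004,"dz":0,"jaw":0.8},{"rx":0,"ry":0,"rz":0,"dx":0,"dy":0.008,"dz":0,"jaw":0.8},{"rx":0,"ry":0,"rz":0,"dx":0,"dy":0.008,"dz":0,"jaw":0.8}]' >/dev/null
python3 go.py
```

```text
t 23.3 pos [0.5451 0.1327 0.1277] yawY 86.89 F [-0.3 -0.3  1. ] M [0.15 0.11 0.  ] gap 0.0228 ff 25.0 q6 -1.4
```

```bash
python3 -m inch '[{"rx":0,"ry":0,"rz":0,"dx":-0.0375,"dy":-0.001,"dz":0,"jaw":0.8},{"rx":0,"ry":0,"rz":0,"dx":-0.0742,"dy":-0.0097,"dz":0,"jaw":0.8},{"rx":0,"ry":0,"rz":0,"dx":-0.109,"dy":-0.0242,"dz":0,"jaw":0.8},{"rx":0,"ry":0,"rz":0,"dx":-0.1411,"dy":-0.0438,"dz":0,"jaw":0.8},{"rx":0,"ry":0,"rz":0,"dx":-0.1697,"dy":-0.0683,"dz":0,"jaw":0.8}]' >/dev/null
python3 go.py
python3 -m inch '[{"rx":0,"ry":0,"rz":0,"dx":-0.0245,"dy":-0.0286,"dz":0,"jaw":0.8},{"rx":0,"ry":0,"rz":0,"dx":-0.0441,"dy":-0.0607,"dz":0,"jaw":0.8},{"rx":0,"ry":0,"rz":0,"dx":-0.0586,"dy":-0.0955,"dz":0,"jaw":0.8}]' >/dev/null
python3 go.py
```

```text
t 23.72 pos [0.5888 0.1132 0.1283] yawY 86.85 F [2.3 6.  2.7] M [ 1.16 -0.33 -0.03] gap 0.0227 ff 25.0 q6 -1.44
t 23.97 pos [0.603  0.0881 0.1286] yawY 86.84 F [5.7 4.  3.1] M [ 0.92 -0.95 -0.  ] gap 0.0229 ff 25.0 q6 -1.48
```

```bash
python3 -m inch '[{"rx":0,"ry":0,"rz":0,"dx":-0.0137,"dy":-0.0367,"dz":0,"jaw":0.8},{"rx":0,"ry":0,"rz":0,"dx":-0.0187,"dy":-0.0742,"dz":0,"jaw":0.8},{"rx":0,"ry":0,"rz":0,"dx":-0.0187,"dy":-0.0742,"dz":0,"jaw":0.8}]' >/dev/null
python3 go.py
python3 -m inch '[{"rx":0,"ry":0,"rz":0,"dx":0.003,"dy":-0.038,"dz":0,"jaw":0.8},{"rx":0,"ry":0,"rz":0,"dx":0.012,"dy":-0.0757,"dz":0,"jaw":0.8},{"rx":0,"ry":0,"rz":0,"dx":0.0267,"dy":-0.111,"dz":0,"jaw":0.8},{"rx":0,"ry":0,"rz":0,"dx":0.0467,"dy":-0.144,"dz":0,"jaw":0.8},{"rx":0,"ry":0,"rz":0,"dx":0.0717,"dy":-0.173,"dz":0,"jaw":0.8}]' >/dev/null
python3 go.py
```

```text
t 24.22 pos [0.6055 0.0678 0.1283] yawY 86.78 F [6.2 0.7 4.3] M [ 0.16 -1.06 -0.04] gap 0.0227 ff 25.0 q6 -1.51
t 24.63 pos [0.5852 0.0262 0.1287] yawY 86.85 F [ 6.  -2.3  3.2] M [-0.25 -1.02 -0.05] gap 0.0228 ff 25.0 q6 -1.58
```

```bash
python3 -m inch '[{"rx":0,"ry":0,"rz":0,"dx":0.027,"dy":-0.028,"dz":0,"jaw":0.8},{"rx":0,"ry":0,"rz":0,"dx":0.06,"dy":-0.049,"dz":0,"jaw":0.8},{"rx":0,"ry":0,"rz":0,"dx":0.096,"dy":-0.0648,"dz":0,"jaw":0.8},{"rx":0,"ry":0,"rz":0,"dx":0.134,"dy":-0.0736,"dz":0,"jaw":0.8},{"rx":0,"ry":0,"rz":0,"dx":0.172,"dy":-0.0767,"dz":0,"jaw":0.8}]' >/dev/null
python3 go.py
python3 - <<'E'
from h import *
for n in ("scene","top"):
    p=robot.capture(n); spots(p,["crank_knob","crank","table_mark","pointer_tip"])
    save(p,n+"w.png",(230,140,360,240),5)
E
```

```text
t 25.05 pos [0.5394 0.0095 0.1282] yawY 86.85 F [ 2.4 -4.3  3. ] M [-0.56 -0.52  0.04] gap 0.0228 ff 25.0 q6 -1.62
crank_knob 0.94 [ 0.599  -0.2081  0.0388] [255. 301.]
crank_knob 0.5 [0.5362 0.0163 0.1415] [274. 211.]
crank 0.93 [ 0.5381 -0.2055  0.0014] [238. 295.]
crank 0.49 [0.5389 0.0737 0.1081] [284. 203.]
table_mark 0.66 [0.6592 0.1645 0.0707] [332. 204.]
pointer_tip 0.57 [0.6565 0.1714 0.0804] [333. 200.]
pointer_tip 0.18 [0.6809 0.1245 0.0755] [334. 215.]
crank_knob 0.68 [ 0.605  -0.2125  0.0364] [387. 178.]
crank 0.82 [ 0.5434 -0.2035  0.0042] [383. 204.]
table_mark 0.93 [0.6615 0.1701 0.065 ] [240. 157.]
pointer_tip 0.49 [0.6657 0.169  0.0769] [240. 154.]
```

View pics/scenew.png

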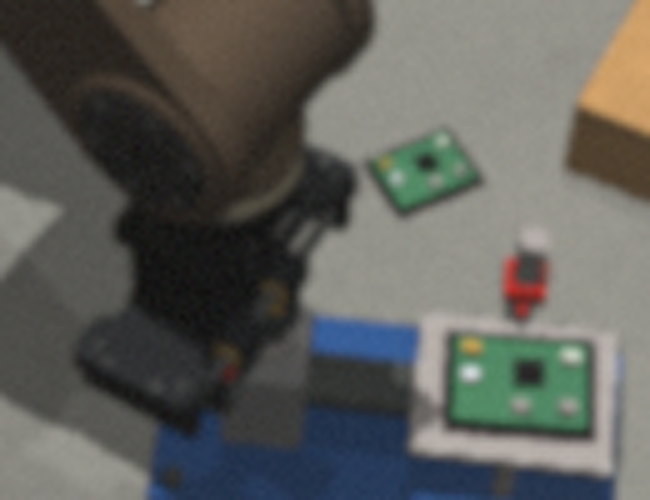

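Run:
```python
import numpy as np
for n in ("top","scene"):
    P=np.load(n+"P.npy");f=np.load(n+"C.npy").astype(float)
    near=(np.hypot(P[...,0]-.657,P[...,1]-.18)<.035)
    m=(f[...,0]>60)&(f[...,1]<.5*f[...,0])&(f[...,2]<.5*f[...,0])&near
    z=P[m]; print(n,m.sum()); print(z[np.argsort(-z[:,2])].round(4).tolist())
    q=P[(np.abs(P[...,2]-.06)<.006)&(np.hypot(P[...,0]-.68,P[...,1]-.125)<.06)]
    print("table",np.percentile(q[:,2],[5,25,50,75]), "bench",np.median(P[(np.abs(P[...,0]-.5)<.03)&(np.abs(P[...,1]+.1)<.05)][:,2]))
```

```text
top 60
[[0.6485, 0.1903, 0.1283], [0.6459, 0.1891, 0.1192], [0.6545, 0.1758, 0.1072], [0.6467, 0.1895, 0.0987], [0.6473, 0.1873, 0.0966], [0.6503, 0.1825, 0.0948], [0.6563, 0.1955, 0.0936], [0.6431, 0.1928, 0.0933], [0.6457, 0.1929, 0.0931], [0.6613, 0.1752, 0.093], [0.6508, 0.1776, 0.093], [0.6533, 0.17, 0.0928], [0.6507, 0.17, 0.0928], [0.6641, 0.1778, 0.0928], [0.6588, 0.1727, 0.0924], [0.6511, 0.1803, 0.0922], [0.667, 0.1779, 0.0921], [0.6697, 0.1805, 0.092], [0.6459, 0.1803, 0.0919], [0.6484, 0.1726, 0.0918], [0.6461, 0.188, 0.0917], [0.6511, 0.1727, 0.0917], [0.6511, 0.1752, 0.0916], [0.646, 0.1829, 0.0916], [0.6725, 0.1781, 0.0914], [0.6487, 0.1804, 0.0914], [0.6462, 0.1906, 0.0913], [0.6436, 0.188, 0.0912], [0.6539, 0.1728, 0.0912], [0.6516, 0.1933, 0.0912], [0.6435, 0.1855, 0.0911], [0.6646, 0.1755, 0.0911], [0.6593, 0.1754, 0.0911], [0.6489, 0.1856, 0.0909], [0.6461, 0.1779, 0.0909], [0.6569, 0.173, 0.0899], [0.6574, 0.1987, 0.0897], [0.644, 0.1908, 0.0897], [0.6628, 0.1988, 0.0895], [0.6522, 0.1961, 0.0895], [0.6544, 0.1756, 0.0894], [0.6416, 0.1909, 0.0891], [0.6441, 0.18
[... 921 characters left out ...]
 [0.665, 0.1806, 0.0906], [0.6623, 0.1792, 0.0905], [0.6489, 0.1721, 0.0903], [0.6691, 0.1789, 0.0902], [0.6504, 0.1688, 0.0901], [0.6678, 0.1745, 0.0896], [0.6636, 0.1764, 0.0895], [0.6609, 0.1753, 0.0891], [0.6542, 0.1682, 0.0883], [0.6512, 0.1751, 0.0881], [0.6622, 0.1726, 0.0881], [0.6568, 0.17, 0.0877], [0.6434, 0.1926, 0.0875], [0.6437, 0.1844, 0.0873], [0.6659, 0.1794, 0.0873], [0.6647, 0.1748, 0.0871], [0.6536, 0.1773, 0.087], [0.6601, 0.1713, 0.0831], [0.6628, 0.166, 0.0809], [0.6624, 0.1744, 0.0807], [0.6611, 0.1699, 0.0802], [0.6567, 0.1726, 0.0791], [0.6595, 0.1667, 0.0778], [0.6577, 0.1715, 0.0758]]
table [0.05580168 0.05848067 0.06099581 0.06409926] bench -0.0010706177817136897
```

```bash
python3 go.py
python3 -m inch '[{"rx":0,"ry":0,"rz":0,"dx":0.0388,"dy":0.0031,"dz":0,"jaw":0.8},{"rx":0,"ry":0,"rz":0,"dx":0.0766,"dy":0.0121,"dz":0,"jaw":0.8},{"rx":0,"ry":0,"rz":0,"dx":0.1126,"dy":0.027,"dz":0,"jaw":0.8},{"rx":0,"ry":0,"rz":0,"dx":0.1458,"dy":0.0474,"dz":0,"jaw":0.8},{"rx":0,"ry":0,"rz":0,"dx":0.1754,"dy":0.0726,"dz":0,"jaw":0.8}]' >/dev/null
python3 go.py
python3 -m inch '[{"rx":0,"ry":0,"rz":0,"dx":0.0253,"dy":0.0295,"dz":0,"jaw":0.8},{"rx":0,"ry":0,"rz":0,"dx":0.0456,"dy":0.0627,"dz":0,"jaw":0.8},{"rx":0,"ry":0,"rz":0,"dx":0.0606,"dy":0.0987,"dz":0,"jaw":0.8},{"rx":0,"ry":0,"rz":0,"dx":0.0695,"dy":0.1366,"dz":0,"jaw":0.8},{"rx":0,"ry":0,"rz":0,"dx":0.0726,"dy":0.1754,"dz":0,"jaw":0.8}]' >/dev/null
python3 go.py
```

```text
t 25.55 pos [0.5393 0.0097 0.1281] yawY 86.89 F [-0.5 -6.8  5.1] M [-1.11  0.11  0.04] gap 0.0226 ff 25.0 q6 -1.62
t 25.97 pos [0.4957 0.0309 0.1278] yawY 86.85 F [ 0.5 -2.8  1.2] M [-0.49 -0.15 -0.02] gap 0.0226 ff 25.0 q6 -1.59
t 26.38 pos [0.4811 0.0771 0.128 ] yawY 86.89 F [ 5.1 -3.7 -0.9] M [-0.62 -1.05  0.03] gap 0.0223 ff 25.0 q6 -1.49
```

```bash
python3 -m inch '[{"rx":0,"ry":0,"rz":0,"dx":-0.0051,"dy":0.0388,"dz":0,"jaw":0.8},{"rx":0,"ry":0,"rz":0,"dx":-0.0161,"dy":0.0766,"dz":0,"jaw":0.8},{"rx":0,"ry":0,"rz":0,"dx":-0.031,"dy":0.1126,"dz":0,"jaw":0.8},{"rx":0,"ry":0,"rz":0,"dx":-0.0514,"dy":0.1458,"dz":0,"jaw":0.8},{"rx":0,"ry":0,"rz":0,"dx":-0.0766,"dy":0.1754,"dz":0,"jaw":0.8}]' >/dev/null
python3 go.py
python3 -m inch '[{"rx":0,"ry":0,"rz":0,"dx":-0.0295,"dy":0.0253,"dz":0,"jaw":0.8},{"rx":0,"ry":0,"rz":0,"dx":-0.0627,"dy":0.0456,"dz":0,"jaw":0.8},{"rx":0,"ry":0,"rz":0,"dx":-0.0987,"dy":0.0606,"dz":0,"jaw":0.8},{"rx":0,"ry":0,"rz":0,"dx":-0.1366,"dy":0.0695,"dz":0,"jaw":0.8},{"rx":0,"ry":0,"rz":0,"dx":-0.1754,"dy":0.0726,"dz":0,"jaw":0.8}]' >/dev/null
python3 go.py
```

```text
t 26.8 pos [0.5027 0.1194 0.1277] yawY 86.92 F [ 4.3 -9.3 -1.2] M [-1.79 -0.74  0.  ] gap 0.0225 ff 25.0 q6 -1.41
t 27.22 pos [0.5462 0.1342 0.1272] yawY 86.93 F [ -3.6 -12.4  -0.4] M [-2.39  0.6   0.06] gap 0.0224 ff 25.0 q6 -1.39
```

```bash
python3 -m inch '[{"rx":0,"ry":0,"rz":0,"dx":0,"dy":-0.006,"dz":0,"jaw":0.8},{"rx":0,"ry":0,"rz":0,"dx":0,"dy":-0.009,"dz":0,"jaw":0.8},{"rx":0,"ry":0,"rz":0,"dx":0,"dy":-0.009,"dz":0,"jaw":0.8}]' >/dev/null
python3 go.py
```

```text
t 27.47 pos [0.5464 0.1331 0.1276] yawY 86.87 F [-0.8  2.1 -0. ] M [ 0.54  0.11 -0.  ] gap 0.0226 ff 25.0 q6 -1.4
```

```bash
python3 -m inch '[{"rx":0,"ry":0,"rz":0,"dx":-0.039,"dy":-0.0031,"dz":0,"jaw":0.8},{"rx":0,"ry":0,"rz":0,"dx":-0.0769,"dy":-0.0122,"dz":0,"jaw":0.8},{"rx":0,"ry":0,"rz":0,"dx":-0.113,"dy":-0.0271,"dz":0,"jaw":0.8},{"rx":0,"ry":0,"rz":0,"dx":-0.1464,"dy":-0.0476,"dz":0,"jaw":0.8},{"rx":0,"ry":0,"rz":0,"dx":-0.1761,"dy":-0.0729,"dz":0,"jaw":0.8}]' >/dev/null
python3 go.py
python3 -m inch '[{"rx":0,"ry":0,"rz":0,"dx":-0.0254,"dy":-0.0297,"dz":0,"jaw":0.8},{"rx":0,"ry":0,"rz":0,"dx":-0.0458,"dy":-0.063,"dz":0,"jaw":0.8},{"rx":0,"ry":0,"rz":0,"dx":-0.0608,"dy":-0.0991,"dz":0,"jaw":0.8},{"rx":0,"ry":0,"rz":0,"dx":-0.0698,"dy":-0.1371,"dz":0,"jaw":0.8},{"rx":0,"ry":0,"rz":0,"dx":-0.0729,"dy":-0.1761,"dz":0,"jaw":0.8}]' >/dev/null
python3 go.py
```

```text
t 27.88 pos [0.5904 0.1111 0.1277] yawY 86.88 F [-3.   0.7 -0.1] M [ 0.12  0.75 -0.01] gap 0.0224 ff 25.0 q6 -1.44
t 28.3 pos [0.6057 0.0657 0.1279] yawY 86.85 F [-4.   3.3 -0.1] M [ 0.76  0.9  -0.03] gap 0.023 ff 25.0 q6 -1.52
```

```bash
python3 -m inch '[{"rx":0,"ry":0,"rz":0,"dx":0.005,"dy":-0.039,"dz":0,"jaw":0.8},{"rx":0,"ry":0,"rz":0,"dx":0.0142,"dy":-0.0769,"dz":0,"jaw":0.8},{"rx":0,"ry":0,"rz":0,"dx":0.0291,"dy":-0.113,"dz":0,"jaw":0.8},{"rx":0,"ry":0,"rz":0,"dx":0.0496,"dy":-0.1464,"dz":0,"jaw":0.8},{"rx":0,"ry":0,"rz":0,"dx":0.0749,"dy":-0.1761,"dz":0,"jaw":0.8}]' >/dev/null
python3 go.py
python3 -m inch '[{"rx":0,"ry":0,"rz":0,"dx":0.0297,"dy":-0.0254,"dz":0,"jaw":0.8},{"rx":0,"ry":0,"rz":0,"dx":0.063,"dy":-0.0458,"dz":0,"jaw":0.8},{"rx":0,"ry":0,"rz":0,"dx":0.0991,"dy":-0.0608,"dz":0,"jaw":0.8},{"rx":0,"ry":0,"rz":0,"dx":0.1371,"dy":-0.0698,"dz":0,"jaw":0.8},{"rx":0,"ry":0,"rz":0,"dx":0.1761,"dy":-0.0729,"dz":0,"jaw":0.8}]' >/dev/null
python3 go.py
cat > t.py <<'E'
from h import *
for n in ("scene","top"):
    p=robot.capture(n); spots(p,["table_mark","pointer_tip","table_centre"])
    D=p["depth"]; K=p["camera_matrix"]; v,u=np.mgrid[:420,:560]; f=p["color"].astype(float)
    P=np.stack([(u-K[0,2])/K[0,0]*D,(v-K[1,2])/K[1,1]*D,D],-1)@p["T"][:3,:3].T+p["T"][:3,3]
    np.save(n+"P2.npy",P); np.save(n+"C2.npy",p["color"])
    a=np.radians(22); d=P-np.array([.5425,.071,0]); jx=d[...,0]*np.cos(a)+d[...,1]*np.sin(a); jy=-d[...,0]*np.sin(a)+d[...,1]*np.cos(a)
    gray=(f.max(-1)-f.min(-1)<30)&(f.mean(-1)>70)
    m=(np.abs(jx-150)<0) 
    m=(np.abs(jx-.15)<.057)&(np.abs(jy)<.047)&((np.abs(jx-.15)>.048)|(np.abs(jy)>.038))&(P[...,2]>.05)&(P[...,2]<.1)&gray
    print(n,"table z",m.sum(),np.median(P[m][:,2]),P[m][:,2].mean())
    r=(f[...,0]>60)&(f[...,1]<.5*f[...,0])&(f[...,2]<.5*f[...,0])&(np.hypot(jx-.15,jy-.062)<.025)&(P[...,2]>.06)&(P[...,2]<.11)
    print("red",r.sum(),np.percentile(P[r][:,2],[5,50,75,90]) if r.any() else "")
    save(p,n+"t.png",(215 if n=="top" else 300,130 if n=="top" else 180,275 if n=="top" else 360,175 if n=="top" else 240),10)
E
python3 t.py
```

```text
t 28.72 pos [0.5842 0.023  0.1281] yawY 86.85 F [-0.2  4.8  1.6] M [ 1.22  0.18 -0.05] gap 0.0225 ff 25.0 q6 -1.59
t 29.13 pos [0.5391 0.0074 0.1281] yawY 86.87 F [3.2 3.1 1. ] M [ 0.65 -0.52 -0.03] gap 0.0225 ff 25.0 q6 -1.62
table_mark 0.82 [0.6597 0.1649 0.0754] [333. 203.]
table_mark 0.34 [0.5381 0.07   0.1107] [283. 203.]
pointer_tip 0.51 [0.6582 0.1739 0.0834] [334. 199.]
table_centre 0.64 [0.6796 0.1246 0.0791] [333. 215.]
scene table z 298 0.07475627677981345 0.07508595202129431
red 36 [0.07819845 0.08962416 0.09143328 0.09401244]
table_mark 0.91 [0.6603 0.1684 0.0751] [240. 156.]
pointer_tip 0.6 [0.6629 0.171  0.08  ] [239. 155.]
pointer_tip 0.57 [0.6817 0.1236 0.0759] [258. 148.]
table_centre 0.69 [0.68   0.1222 0.0786] [258. 148.]
top table z 331 0.07556944529387333 0.0754985797999409
red 58 [0.08026965 0.09165148 0.09323752 0.09488264]
```

```bash
cat > avg.py <<'E'
from h import *
a=np.radians(22)
for n in ("scene","top"):
    Ds=[];Cs=[]
    for i in range(8):
        p=robot.capture(n); Ds.append(np.where(p["depth"]>0,p["depth"],np.nan)); Cs.append(p["color"].astype(float))
    D=np.nanmean(Ds,0); f=np.mean(Cs,0); K=p["camera_matrix"]; v,u=np.mgrid[:420,:560]
    P=np.stack([(u-K[0,2])/K[0,0]*D,(v-K[1,2])/K[1,1]*D,D],-1)@p["T"][:3,:3].T+p["T"][:3,3]
    d=P-np.array([.5425,.071,0]); jx=d[...,0]*np.cos(a)+d[...,1]*np.sin(a); jy=-d[...,0]*np.sin(a)+d[...,1]*np.cos(a)
    gray=(f.max(-1)-f.min(-1)<30)&(f.mean(-1)>70)
    m=(np.abs(jx-.15)<.056)&(np.abs(jy)<.046)&((np.abs(jx-.15)>.049)|(np.abs(jy)>.039))&(P[...,2]>.05)&(P[...,2]<.1)&gray
    print(n,"table",m.sum(),np.median(P[m][:,2]))
    r=(f[...,0]>60)&(f[...,1]<.5*f[...,0])&(f[...,2]<.5*f[...,0])&(np.hypot(jx-.15,jy-.062)<.03)&(P[...,2]>.06)&(P[...,2]<.12)
    for y,x in zip(*np.nonzero(r)): print("%d,%d:(%.0f %.0f %.1f r%.0f)"%(x,y,jx[y,x]*1000,jy[y,x]*1000,P[y,x,2]*1000,f[y,x,0]),end=" ")
    print()
    cv2.imwrite(f"pics/{n}avg{int(robot.state()['time']*100)}.png",cv2.resize(f[140:180,220:270,::-1] if n=="top" else f[185:225,308:358,::-1],None,fx=14,fy=14,interpolation=cv2.INTER_NEAREST))
E
python3 avg.py; ls pics
```

```text
scene table 242 0.07448937099490649
332,192:(139 73 90.0 r167) 331,193:(136 69 90.7 r175) 332,193:(138 64 97.9 r163) 331,194:(136 67 88.2 r172) 332,194:(139 60 97.4 r156) 331,195:(136 63 88.5 r172) 332,195:(139 59 94.6 r158) 331,196:(137 59 88.8 r177) 332,196:(139 55 94.4 r171) 333,196:(142 54 96.7 r136) 331,197:(136 53 91.2 r179) 332,197:(140 55 89.0 r183) 333,197:(143 55 89.2 r165) 334,197:(146 54 91.0 r150) 335,197:(149 55 91.1 r147) 336,197:(152 55 90.4 r146) 337,197:(154 53 93.8 r153) 338,197:(158 57 89.3 r162) 331,198:(137 52 88.2 r158) 332,198:(140 51 89.1 r164) 333,198:(143 50 91.0 r157) 334,198:(146 52 88.8 r152) 335,198:(149 52 89.1 r152) 336,198:(152 53 88.8 r154) 337,198:(155 52 90.1 r162) 338,198:(158 53 89.8 r172) 332,199:(140 50 85.5 r114) 333,199:(143 50 86.6 r114) 334,199:(146 50 86.8 r119) 335,199:(149 50 87.1 r118) 336,199:(152 50 87.2 r118) 337,199:(155 49 89.6 r128) 333,200:(144 50 81.5 r102) 334,200:(147 49 82.4 r117) 335,200:(150 50 82.6 r108) 334,201:(147 48 79.4 r145) 335,201:(151 54 71.1 r129) 
top table 274 0.07549832926245215
236,150:(161 51 91.1 r167) 235
[... 1135 characters left out ...]
,159:(136 52 88.8 r103) 230,160:(142 74 91.2 r201) 231,160:(142 72 89.6 r200) 232,160:(140 70 90.5 r205) 233,160:(139 67 90.5 r206) 234,160:(138 65 89.8 r189) 235,160:(138 63 89.5 r184) 236,160:(136 60 90.2 r113) 238,160:(136 56 86.0 r65) 230,161:(140 75 90.8 r190) 231,161:(139 73 90.4 r183) 232,161:(137 71 91.5 r181) 233,161:(137 68 91.1 r181) 234,161:(136 66 90.3 r83) 235,161:(136 64 87.1 r62) 231,162:(136 74 90.0 r95) 
above.png
c1.png
k.png
scene0.png
sceneavg2993.png
sceneg.png
scenek2.png
scenet.png
scenew.png
top0.png
topavg3033.png
topg.png
topk2.png
topt.png
topw.png[ WARN:0@8.708] global loadsave.cpp:1063 imwrite_ Unsupported depth image for selected encoder is fallbacked to CV_8U.
```

```bash
python3 -m inch '[{"rx":0,"ry":0,"rz":0,"dx":0.039,"dy":0.005,"dz":0,"jaw":0.8},{"rx":0,"ry":0,"rz":0,"dx":0.0769,"dy":0.0152,"dz":0,"jaw":0.8},{"rx":0,"ry":0,"rz":0,"dx":0.113,"dy":0.0301,"dz":0,"jaw":0.8},{"rx":0,"ry":0,"rz":0,"dx":0.1464,"dy":0.0506,"dz":0,"jaw":0.8},{"rx":0,"ry":0,"rz":0,"dx":0.1761,"dy":0.0759,"dz":0,"jaw":0.8}]' >/dev/null
python3 go.py
python3 -m inch '[{"rx":0,"ry":0,"rz":0,"dx":0.0254,"dy":0.0297,"dz":0,"jaw":0.8},{"rx":0,"ry":0,"rz":0,"dx":0.0458,"dy":0.063,"dz":0,"jaw":0.8},{"rx":0,"ry":0,"rz":0,"dx":0.0588,"dy":0.0991,"dz":0,"jaw":0.8},{"rx":0,"ry":0,"rz":0,"dx":0.0668,"dy":0.1371,"dz":0,"jaw":0.8},{"rx":0,"ry":0,"rz":0,"dx":0.0689,"dy":0.1761,"dz":0,"jaw":0.8}]' >/dev/null
python3 go.py
```

```text
t 30.75 pos [0.4958 0.0291 0.1278] yawY 86.86 F [-0.4 -3.3  1.9] M [-0.67 -0.04  0.02] gap 0.0225 ff 25.0 q6 -1.59
t 31.17 pos [0.4808 0.0752 0.1278] yawY 86.88 F [-2.4 -2.2  2.2] M [-0.47  0.51 -0.06] gap 0.0225 ff 25.0 q6 -1.5
```

```bash
python3 -m inch '[{"rx":0,"ry":0,"rz":0,"dx":-0.0031,"dy":0.039,"dz":0,"jaw":0.8},{"rx":0,"ry":0,"rz":0,"dx":-0.0122,"dy":0.0769,"dz":0,"jaw":0.8},{"rx":0,"ry":0,"rz":0,"dx":-0.0271,"dy":0.113,"dz":0,"jaw":0.8},{"rx":0,"ry":0,"rz":0,"dx":-0.0476,"dy":0.1464,"dz":0,"jaw":0.8},{"rx":0,"ry":0,"rz":0,"dx":-0.0729,"dy":0.1761,"dz":0,"jaw":0.8}]' >/dev/null
python3 go.py
python3 avg.py
```

```text
t 31.58 pos [0.5032 0.1182 0.1279] yawY 86.9 F [-1.9 -2.9  2.5] M [-0.81  0.19 -0.04] gap 0.0228 ff 25.0 q6 -1.41
scene table 242 0.07760317381362802
332,192:(139 73 90.7 r163) 331,193:(136 70 89.0 r170) 332,193:(139 65 95.6 r158) 331,194:(136 65 89.7 r168) 332,194:(139 60 97.5 r152) 331,195:(136 62 89.3 r168) 332,195:(139 58 95.1 r154) 331,196:(137 59 88.0 r172) 332,196:(139 55 94.5 r166) 333,196:(142 55 94.3 r132) 331,197:(137 54 89.9 r174) 332,197:(140 56 88.3 r179) 333,197:(143 55 89.8 r160) 334,197:(146 55 90.8 r146) 335,197:(149 55 90.9 r143) 336,197:(152 56 90.0 r142) 337,197:(154 54 92.8 r150) 338,197:(158 57 89.9 r158) 331,198:(137 50 90.7 r153) 332,198:(140 50 90.7 r159) 333,198:(143 52 89.2 r153) 334,198:(146 51 90.4 r148) 335,198:(149 51 90.5 r148) 336,198:(152 53 88.7 r151) 337,198:(155 53 89.3 r158) 338,198:(158 54 88.6 r167) 332,199:(140 50 86.4 r110) 333,199:(143 49 87.2 r111) 334,199:(146 49 88.3 r114) 335,199:(149 49 88.2 r115) 336,199:(152 49 88.9 r115) 337,199:(155 50 87.6 r124) 333,200:(144 50 81.1 r100) 334,200:(147 49 82.6 r114) 335,200:(150 49 83.7 r106) 334,2
[... 1066 characters left out ...]
141 66 92.8 r133) 234,159:(141 64 89.7 r163) 235,159:(139 62 91.1 r199) 236,159:(139 59 90.9 r187) 237,159:(138 57 90.6 r180) 238,159:(136 55 91.4 r180) 239,159:(136 52 90.7 r101) 230,160:(142 74 90.5 r197) 231,160:(141 72 90.5 r195) 232,160:(140 70 90.1 r200) 233,160:(139 67 90.4 r201) 234,160:(138 65 91.4 r185) 235,160:(137 63 92.2 r179) 236,160:(136 60 90.2 r110) 238,160:(136 56 85.2 r63) 230,161:(140 75 90.9 r186) 231,161:(139 73 90.3 r178) 232,161:(138 71 91.1 r177) 233,161:(136 68 92.5 r177) 234,161:(136 66 90.1 r77) 235,161:(136 64 86.7 r60) 231,162:(136 74 91.3 r92) [ WARN:0@29.995] global loadsave.cpp:1063 imwrite_ Unsupported depth image for selected encoder is fallbacked to CV_8U.
```

```bash
python3 go.py; cd pics; python3 -c "
import cv2,glob,numpy as np
s=sorted(glob.glob('sceneavg*'))[-1]; t=sorted(glob.glob('topavg*'))[-1]
a=cv2.imread(s);b=cv2.imread(t);cv2.imwrite('cmp.png',cv2.resize(np.hstack([a,b]),(800,320)))"
```

```text
t 32.38 pos [0.5025 0.1171 0.1279] yawY 86.87 F [-1.8  2.   1.5] M [0.24 0.25 0.02] gap 0.0223 ff 25.0 q6 -1.42
```

View pics/cmp.png

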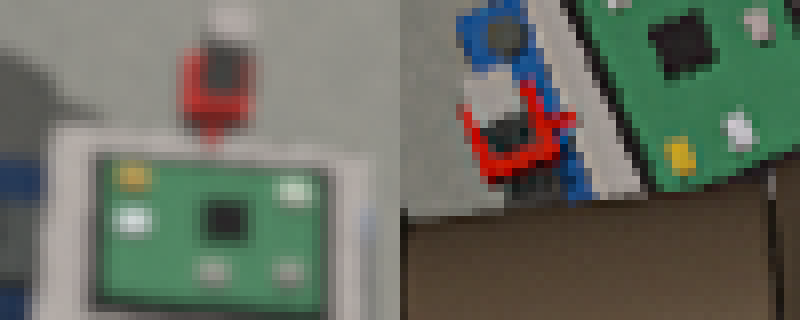

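The table reads 78.5 mm and the pointer block's top 90.6 mm, 12.1 mm apart. The scene camera gives the same 12 mm, the block height, so the table is level. In the picture the blade at left (210,135) meets the table edge, and the board lies on the table. I'll release and retreat.

```bash
python3 -m inch '[{"rx":0,"ry":0,"rz":0,"dx":0,"dy":0,"dz":0,"jaw":0.4},{"rx":0,"ry":0,"rz":0,"dx":0,"dy":0,"dz":0,"jaw":0.2},{"rx":0,"ry":0,"rz":0,"dx":0,"dy":0,"dz":0,"jaw":0},{"rx":0,"ry":0,"rz":0,"dx":0,"dy":0,"dz":0,"jaw":0},{"rx":0,"ry":0,"rz":0,"dx":0,"dy":0,"dz":0,"jaw":0}]' >/dev/null
python3 go.py
python3 -m inch '[{"rx":0,"ry":0,"rz":0,"dx":0,"dy":0,"dz":-0.06,"jaw":0},{"rx":0,"ry":0,"rz":0,"dx":0,"dy":0,"dz":-0.15,"jaw":0},{"rx":0,"ry":0,"rz":0,"dx":0,"dy":0,"dz":-0.28,"jaw":0},{"rx":0,"ry":0,"rz":0,"dx":0,"dy":0,"dz":-0.4,"jaw":0},{"rx":0,"ry":0,"rz":0,"dx":0,"dy":0,"dz":-0.48,"jaw":0}]' >/dev/null
python3 -m inch '[{"rx":0,"ry":0,"rz":0,"dx":0,"dy":0.15,"dz":0,"jaw":0},{"rx":0,"ry":0,"rz":0,"dx":0,"dy":0.3,"dz":0,"jaw":0},{"rx":0,"ry":0,"rz":0,"dx":0,"dy":0.45,"dz":0,"jaw":0},{"rx":0,"ry":0,"rz":0,"dx":0,"dy":0.6,"dz":0,"jaw":0},{"rx":0,"ry":0,"rz":0,"dx":0,"dy":0.7,"dz":0,"jaw":0}]' >/dev/null
python3 go.py
python3 t.py
python3 - <<'E'
from h import *
p=robot.capture("scene"); spots(p,["crank","crank_grip","crank_knob","board"]); save(p,"end.png",(200,140,380,260),4)
E
```

```text
t 32.8 pos [0.5025 0.1171 0.1278] yawY 86.87 F [-1.3  1.1  0.6] M [-0.    0.01 -0.04] gap 0.046 ff 0.0 q6 -1.42
t 33.63 pos [0.5118 0.2947 0.2479] yawY 86.92 F [0.7 0.6 0.2] M [-0.05  0.01  0.05] gap 0.0479 ff 0.0 q6 -1.11
table_mark 0.83 [0.6625 0.168  0.0813] [334. 201.]
pointer_tip 0.48 [0.6574 0.17   0.0824] [333. 200.]
table_centre 0.8 [0.6813 0.1233 0.0838] [334. 214.]
table_centre 0.61 [0.6595 0.1726 0.0816] [334. 200.]
table_centre 0.42 [0.5371 0.0764 0.1593] [284. 192.]
scene table z 297 0.07759744835559967 0.07787032963737227
red 35 [0.08211948 0.08916101 0.0919109  0.09600063]
table_mark 0.91 [0.6616 0.1726 0.0787] [239. 156.]
pointer_tip 0.6 [0.6822 0.1247 0.0803] [257. 147.]
pointer_tip 0.44 [0.6641 0.1696 0.0785] [240. 155.]
table_centre 0.74 [0.6798 0.1234 0.0805] [258. 148.]
table_centre 0.71 [0.5375 0.0733 0.1369] [276. 197.]
top table z 427 0.07883439693498162 0.07890109689577775
red 57 [0.08189637 0.09155793 0.09302974 0.09557751]
crank 0.66 [0.5407 0.0683 0.1068] [284. 205.]
crank 0.56 [ 0.5396 -0.2046  0.0014] [238. 295.]
crank 0.31 [0.5354 0.0749 0.1385] [283. 196.]
crank_grip 0.93 [ 0.5441 -0.2066  0.0462] [238. 290.]
crank_grip 0.74 [0.537  0.0764 0.158 ] [284. 192.]
crank_knob 0.69 [ 0.6003 -0.2118  0.0368] [255. 302.]
crank_knob 0.57 [0.5027 0.1236 0.1395] [281. 180.]
board 0.76 [0.6801 0.1255 0.0796] [334. 214.]
board 0.69 [0.5412 0.2954 0.0021] [314. 174.]
```

View pics/end.png

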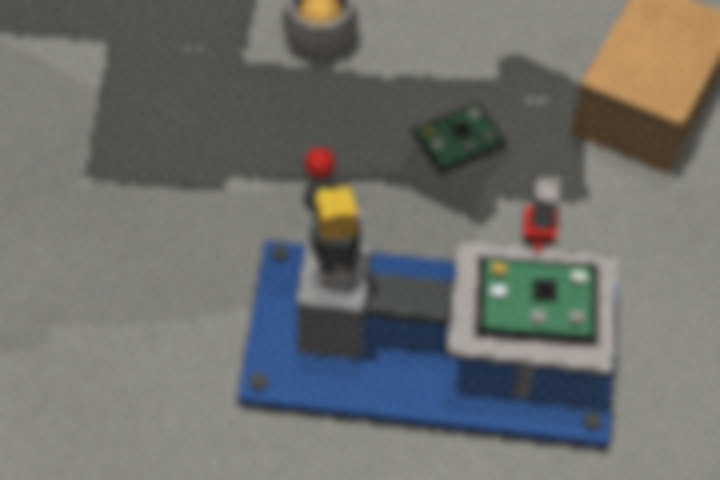

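The crank sits on the screw (grip at (337,210), knob at (320,162)), the table edge is level with the pointer tip at (540,247), and the board is in place. The robot is clear, so I'm handing in.

```bash
python3 -c "
from workcell import robot
print(robot.sign_off())"
```

```text
the job is handed in; nothing more can be done
None
```

I handed the job in at about 34 s: the crank is fully down on the screw, and the table top is within about 0.5 mm of the red pointer tip by camera. The board is still on the table; the highest force I read was about 13 N, at the knob while winding, where the knob slipped out of the jaws once and I regripped it.

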